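Inspect a pivot kit: gauge the bushings, then trace the bracket's weld

TASK

Inspect this kit. Taking the bushings in order along the mat from the end with the stop bar, slide each one down over the gauge pin as far as it will go and pause there: stand those that go all the way down to the disc in the square tray, and those that stop part-way in the round dish. Then take the seam probe from its stand, run its tip slowly along the bracket's whole weld seam, held upright and lightly touching, from the end beside the dimple round the corner to the other end, hang the probe back upright in its stand, and leave everything else on the bench where it is.

Things in the scene. Friction and masses are not known exactly. Their poses are not given: they have to be found in the camera images.
- mat: black rubber mat, 120 x 360 mm, 2 mm thick, fixed. Origin: centre of its underside, on the bench; y runs along its length. An aluminium stop bar lies across its +y end, 10 mm high. Bushings stand in a row along the mat at y = +129 (first place, next to the stop bar), +43, -43 and -129 mm (last place), each within 6 mm along and across the mat; the third or the fourth place may be empty.
- bushing_1a_mid (a point): centre (half-way up, on the axis) of a bronze bushing that may stand at place 1 of the row: outside diameter 38 mm, height 42 mm, 0.24 kg, bore 22 mm at both ends; inside it may or may not have a narrow waist (16 mm bore, starting 14 mm from either end). z is its axis. Only one of bushing_1a and bushing_1b is there; an absent one reads None. The name says nothing of the bore.
- bushing_1b_mid (a point): centre (half-way up, on the axis) of a bronze bushing that may stand at place 1 of the row: outside diameter 38 mm, height 42 mm, 0.24 kg, bore 22 mm at both ends; inside it may or may not have a narrow waist (16 mm bore, starting 14 mm from either end). z is its axis. Only one of bushing_1a and bushing_1b is there; an absent one reads None. The name says nothing of the bore.
- bushing_2a_mid (a point): centre (half-way up, on the axis) of a bronze bushing that may stand at place 2 of the row: outside diameter 38 mm, height 42 mm, 0.24 kg, bore 22 mm at both ends; inside it may or may not have a narrow waist (16 mm bore, starting 14 mm from either end). z is its axis. Only one of bushing_2a and bushing_2b is there; an absent one reads None. The name says nothing of the bore.
- bushing_2b_mid (a point): centre (half-way up, on the axis) of a bronze bushing that may stand at place 2 of the row: outside diameter 38 mm, height 42 mm, 0.24 kg, bore 22 mm at both ends; inside it may or may not have a narrow waist (16 mm bore, starting 14 mm from either end). z is its axis. Only one of bushing_2a and bushing_2b is there; an absent one reads None. The name says nothing of the bore.
- bushing_3_mid (a point): centre (half-way up, on the axis) of a bronze bushing that may stand at place 3 of the row: outside diameter 38 mm, height 42 mm, 0.24 kg, bore 22 mm at both ends; inside it may or may not have a narrow waist (16 mm bore, starting 14 mm from either end). z is its axis. It may be absent; an absent one reads None. The name says nothing of the bore.
- bushing_4_mid (a point): centre (half-way up, on the axis) of a bronze bushing that may stand at place 4 of the row: outside diameter 38 mm, height 42 mm, 0.24 kg, bore 22 mm at both ends; inside it may or may not have a narrow waist (16 mm bore, starting 14 mm from either end). z is its axis. It may be absent; an absent one reads None. The name says nothing of the bore.
- gauge: gauge, fixed: a dark steel disc (64 mm across, 12 mm thick) with an upright steel pin of 19 mm diameter on its axis, top 64 mm above the bench, its last 10 mm tapered to 10 mm. Origin: centre of the disc's underside. A bushing that fits goes down to the disc (its centre then 33 mm up); a waisted one stops on the nose (centre about 64 mm up). A fitting one held off-axis can catch; let go, it drops.
- tray: square grey plastic tray, 165 x 165 mm outside, rim 18 mm high, wall 4 mm, floor 4 mm thick, fixed. Origin: centre of its underside; x and y along its sides.
- dish: round steel dish, 172 mm across the rim, 164 mm at the base, rim 18 mm high, wall and floor 4 mm, fixed. Origin: centre of its underside.
- stand: aluminium block stand, 60 x 60 mm, 70 mm high, on an 80 x 80 mm foot, fixed, with a 20 x 20 mm square well from the top down to 4 mm above the bench. Origin: centre of its underside. The seam probe hangs upright in the well by its collar.
- probe_grip (a point): middle of the black handle of the seam probe, 92 mm above its tip; z up the probe's axis. The probe (70 g) is, from the bottom up: pointed steel tip, 8 mm thick shaft 60 mm long including the tip, a collar of 34 mm diameter and 6 mm thickness (60 to 66 mm above the tip), round handle of 15 mm diameter (66 to 121 mm). In its stand the collar lies on the stand's top, handle up, with the tip 10 mm above the bench.
- probe_tip (a point): the point of the seam probe's tip
- seam_0 (a point): start of the bracket's weld seam, the end beside the small dark round dimple: a point on the base plate's top, on the bead's centre line. The bracket is fixed: a steel base plate 90 x 150 x 10 mm with a smaller plate, 6 mm thick, welded on top along two of its edges by a dark bead in an L shape; a boss 20 mm across stands 45 mm high on the smaller plate.
- seam_1 (a point): point on the seam's long leg half-way, 51 mm from the start. The bead is 8 mm wide and is only drawn: a probe feels the base plate under it. The smaller plate's edge is 4 mm from the seam's line
- seam_2 (a point): corner of the seam, 102 mm from the start; here it turns at a right angle
- seam_3 (a point): point on the seam's short leg half-way, 32 mm after the corner
- seam_4 (a point): end of the seam, 64 mm after the corner
- screwdriver_grip (a point): a screwdriver lying beyond the work (grip point), not needed
- spray: a spray can, 52 mm across and 150 mm high, not needed (origin: centre of its underside)
- hexnut: a loose steel hexagon nut blank, 30 mm across, 12 mm high, near the gauge, not needed (origin: underside)
- tape: a roll of black tape, 90 mm across, 24 mm high, not needed (origin: centre of its underside)
- offcut: an aluminium offcut 50 x 70 x 22 mm, not needed (origin: centre of its underside)
- spanner_grip (a point): a spanner lying beyond the work (grip point), not needed
Mind the look-alikes: they are no part of the job. Leave any black or blue look-alike of the part that bears bushing_4_mid alone.

How it is judged:
By the outcome, as a careful person would: the job done as asked, in the order asked, and still so for the second after the job is handed in, with the robot touching nothing.
Of bushing_1a, bushing_1b only 1 to 1 are there at a start; the rules pass over those that are not, and their reading is None.
Of bushing_2a, bushing_2b only 1 to 1 are there at a start; the rules pass over those that are not, and their reading is None.
Of bushing_3, bushing_4 only 1 to 2 are there at a start; the rules pass over those that are not, and their reading is None.
At some moment in a run one of bushing_1a, bushing_1b, bushing_2a, bushing_2b, bushing_3, bushing_4 may be knocked a few centimetres aside while the robot is not near it.
It also fails if it takes over 210 s, if anything falls off the work surface, if the arm or the gripper's body presses on something with over 40 N, if the wrist force passes 120 N, or if a joint passes its speed limit or range.

ROBOT

A 6-joint arm with a two-finger parallel gripper is mounted at the origin on the work surface. World frame = base frame: x ahead of the robot, y to its left, z up, the work surface at z = 0. Lengths are in m, angles in degrees, forces in N, time in s.
With the tool pointing down it reaches from about 0.3 to 0.75 m from the base axis. Payload 8.5 kg.
Tool frame: the origin (TCP) lies at the very end of the fingers, on their centre line; the grasp point (between the pads) lies 19 mm behind it (env.pinch_z is the distance from the TCP to the grasp point, in m); z points along the fingers, y is the line along which they close (so a half turn about z gives the same grasp; the last joint's range is limited). The gripper opens to 85 mm and grips with 20 to 120 N. Pads are 22 mm wide; open, the fingers measure 114 mm over their backs; the gripper's body (76 mm by 85 mm) begins 54 mm behind the grasp point. The pads swing forward as they close: fully open they stand 13 mm farther back than shut.
Start: joints at [50.747, 21.807, 74.336, -0, 83.858, -12.336], TCP at [0.249, 0.49, 0.231] pointing down, gripper open.
Joint ranges: [-178.18, 178.18], [-50.72, 133.34], [12.68, 142.11], [-81.47, 261.47], [9.98, 163.14], [-165.26, 165.26]. Speed limits (degrees/s): [136.94, 136.94, 180, 180, 180, 180].

INTERFACE

Orientations are given as a 3x3 rotation matrix whose columns are the frame's x, y, z axes.
In Python, from rig import env, viewer gives the robot as it stands.
- The arm moves only by the tool drive_tool, never from a script. Its argument "series" is a list of rows, each a list of 3 entries, a list of its own where there are three numbers: the shift along the tool's x, y, z in m, then the turn about the tool's z in degrees, then the finger opening in m, from 0 to 0.0854. A call has 1 to 20 rows; each row is the pose to reach, as a shift and turn from the pose commanded when the call began, along the tool's axes at that moment; what a row does not reach only later rows make up. A row lasts 1/10 s, in which the tool goes at most 50 mm and 8.59 degrees, less where a joint would pass 70% of its speed; a pose out of reach is approached as far as the arm can. A call with a gripper value outside its range is refused whole. The fingers move at their own pace and stop on an object; "newtons" is the grip in N (left out, the last holds). Time passes only in rows, so rows that repeat a pose let the fingers close. It gives the time, the measured TCP pose, the force, the opening and the grip force at its end, in the units of the state.
- env.observe(): the state, without advancing time (a new reading comes with each control period).
- viewer.get_image(name): name is "side" or "top"; returns a dict with "img" (480x640x3 uint8, red, green, blue), "depth" (480x640 float32, m along the optical axis (not along the pixel's ray), 0 where there is no reading), "camera_matrix" (3x3 intrinsics, pixels), "distortion" ([k1, k2, p1, p2, k3] as OpenCV has them; the pictures are not rectified), "rvec" (rotation vector, rad) and "tvec" (3), from world to camera coordinates, as OpenCV has them. Camera axes: x right, y down, z forward; pixel columns grow to the right and rows downward; lengths in m; the calibration is good to about 2 mm. A picture is of the moment at which its call begins.
- env.close_job(): hands the job in; it is judged then, once.
The state is a dict: "time_s": time; "q": joint angles; "qvel": joint speeds; "joint_efforts": joint torques, N m; "position": TCP position; "tool_rot": TCP orientation; "ft_force": force on the tool from outside, world axes, zero at the start; "wrist_torque": the same for the moment, N m; "grip_width": finger opening in m; "gripper_force": force on a finger pad.
Only numpy, scipy, OpenCV 4.12 (cv2) and the standard library are available. Lean on these libraries where they do the work, as an engineer would, in place of code of your own. Each camera call takes 0.05 s, during which the arm holds its last target. There are 200 camera calls.

## Working session

There is one attempt and no reset: what is moved stays moved. The work goes in short steps, Python scripts to look and compute and a tool call to move; the robot and the scene stay as the last step left them, time stands still between calls to the robot, and variables do not carry over. Pictures are saved under pics/ and viewed, at most 17 in all, crops included, and the job is handed in when it is done.

Besides the shell and the picture viewer there is one more tool, called after "Request:" by a JSON object that holds its "fn" and its "kwargs", one argument or row to a line. drive_tool: Moves the arm, as the interface text tells. Its arguments: {"type":"object","properties":{"series":{"type":"array"},"newtons":{"type":"number"}},"required":["series"]}

```bash
mkdir -p pics; ls; cat > h.py <<'E'
import numpy as np, cv2
from rig import env, viewer
def snap(name,fn):
    d=viewer.get_image(name); cv2.imwrite(fn+'.png',d['img'][:,:,::-1]); np.savez(fn+'.npz',**d); return d
def load(fn): return dict(np.load(fn+'.npz'))
def world(d,u,v,z=None):
    """pixel -> world: by depth, or onto plane z"""
    K=d['camera_matrix'];R,_=cv2.Rodrigues(d['rvec']);t=np.ravel(d['tvec'])
    n=cv2.undistortPoints(np.array([[[u,v]]],float),K,d['distortion']).ravel()
    r=np.array([n[0],n[1],1.]); c=-R.T@t; w=R.T@r
    if z is None:
        dep=d['depth'][int(round(v)),int(round(u))]; return c+w*dep
    return c+w*(z-c[2])/w[2]
def cloud(d):
    K=d['camera_matrix'];R,_=cv2.Rodrigues(d['rvec']);t=np.ravel(d['tvec'])
    v,u=np.mgrid[:480,:640]; n=cv2.undistortPoints(np.stack([u,v],-1).reshape(-1,1,2).astype(float),K,d['distortion']).reshape(-1,2)
    z=d['depth'].reshape(-1,1); return ((np.c_[n,np.ones(len(n))]*z-t)@R).reshape(480,640,3)
def pix(d,p): return cv2.projectPoints(np.array([p],float),d['rvec'],d['tvec'],d['camera_matrix'],d['distortion'])[0].ravel()
E
python3 - <<'E'
from h import *
for n in('top','side'):
    d=snap(n,'pics/'+n+'0'); R,_=cv2.Rodrigues(d['rvec']); print(n,-R.T@d['tvec'].ravel(),R[2])
o=env.observe(); print(o['tool_rot'],o['position'],o['ft_force'],env.pinch_z)
E
```

```text
pics
top [3.82423606e-01 1.62057124e-04 1.52217043e+00] [ 0.09211558  0.00586934 -0.99573102]
side [ 0.42133131 -0.97708807  0.91138825] [ 0.07540564  0.76254957 -0.64252015]
[[-8.91672893e-01  4.52679576e-01 -8.08122173e-04]
 [ 4.52680209e-01  8.91672414e-01 -9.66271505e-04]
 [ 2.83168873e-04 -1.22741902e-03 -9.99999207e-01]] [0.24882404 0.49021693 0.23079996] [-0.44779017 -0.72641807 -0.71916448] 0.0187
```

View pics/top0.png

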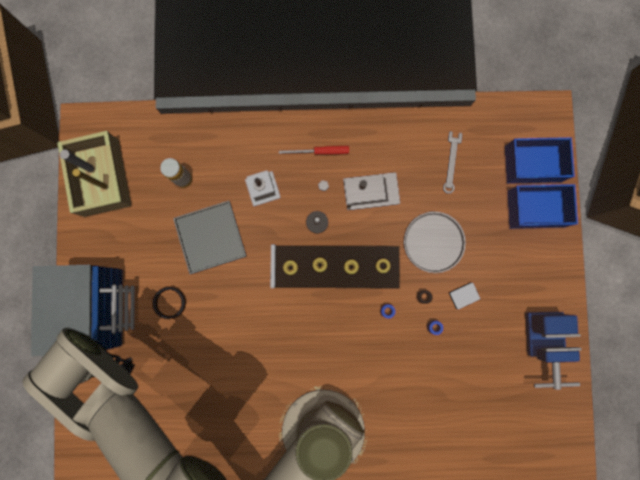

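View pics/side0.png

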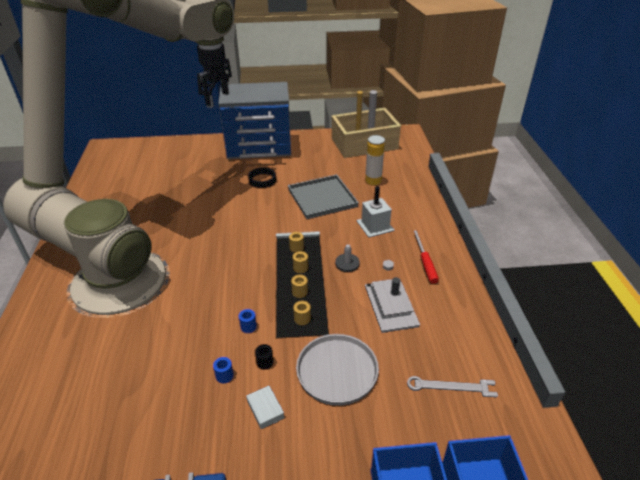

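Top view: stop bar at col 272 (+y end), bushings at (290,267), (320,265), (351,267), (383,266). The gauge is at (317,221), tray (210,237), dish (435,241), stand (262,187) and bracket (371,190). Blue and black look-alikes are near (388,311), (435,327) and (424,297).

```bash
python3 - <<'E'
from h import *
d=load('pics/top0'); s=load('pics/side0')
print(d['camera_matrix'],d['distortion'],s['camera_matrix'][0,0])
t=d['img'][165:215,335:405]; a=cv2.resize(t,None,fx=8,fy=8,interpolation=cv2.INTER_CUBIC)
t=s['img'][268:338,355:425]; b=cv2.resize(t,None,fx=8,fy=8,interpolation=cv2.INTER_CUBIC)
cv2.imwrite('pics/br_top.png',a[:,:,::-1]); cv2.imwrite('pics/br_side.png',b[:,:,::-1])
# clouds: objects by height
C=cloud(d); D=cloud(s)
def comp(C,lo,hi,box,name):
    m=((C[...,2]>lo)&(C[...,2]<hi)&(C[...,0]>box[0])&(C[...,0]<box[1])&(C[...,1]>box[2])&(C[...,1]<box[3])).astype(np.uint8)
    n,l,st,ce=cv2.connectedComponentsWithStats(m,connectivity=8)
    for i in range(1,n):
        if st[i,4]>8:
            p=C[l==i]; (r,sz,an)=cv2.minAreaRect(p[:,:2].astype(np.float32)); print(name,st[i,4],p.mean(0).round(4),'rect',np.round(r,4),np.round(sz,4),round(an,1),'z',np.percentile(p[:,2],[5,50,95]).round(4))
W=(.3,.75,-.4,.45)
for nm,c in(('T',C),('S',D)):
    comp(c,.03,.2,W,nm+'tall'); comp(c,.0085,.03,W,nm+'low')
E
```

```text
[[542.59051531   0.         314.93411297]
 [  0.         542.59051531 240.73354825]
 [  0.           0.           1.        ]] [-0.04347493  0.          0.          0.          0.        ] 516.3209274202328
Ttall 545 [0.7032 0.3726 0.1206] rect [0.7077 0.3791] [0.0521 0.0479] 83.7 z [0.0469 0.1411 0.154 ]
Ttall 535 [0.6726 0.1534 0.0722] rect [0.6772 0.1559] [0.0623 0.0597] 16.3 z [0.0443 0.0709 0.1172]
Ttall 54 [ 0.672 -0.125  0.058] rect [ 0.6736 -0.1252] [0.0186 0.018 ] 85.9 z [0.0429 0.0608 0.0653]
Ttall 45 [0.575  0.0042 0.057 ] rect [0.576  0.0044] [0.0175 0.0171] 34.0 z [0.0386 0.0588 0.0668]
Ttall 111 [ 0.4547 -0.0007  0.0434] rect [ 0.4542 -0.0007] [0.0328 0.0356] 88.8 z [0.0328 0.044  0.0496]
Ttall 112 [ 0.4474 -0.1732  0.0435] rect [ 0.4477 -0.1729] [0.0358 0.0365] 57.3 z [0.0361 0.0441 0.0492]
Ttall 122 [0.4498 0.0798 0.0419] rect [0.4504 0.0798] [0.0357 0.0358] 88.2 z [0.0318 0.0427 0.0489]
Ttall 118 [ 0.4472 -0.0867  0.0427] rect [ 0.4467 -0.0865] [0.0358 0.0353] 88.4 z [0.0334 0.0437 0.0488]
Ttall 119 [ 0.3603 -0.2857  0.0415] rect [ 0.3601 -0.2872] [0.0378 0.0353] 88.
[... 4925 characters left out ...]
0.2788  0.0234] rect [ 0.3581 -0.2784] [0.0172 0.0066] 3.7 z [0.0157 0.0245 0.0286]
Slow 116 [ 0.3594 -0.3032  0.0196] rect [ 0.3584 -0.2998] [0.0185 0.037 ] 89.2 z [0.0095 0.0195 0.0288]
Slow 11 [ 0.6509 -0.3739  0.0097] rect [ 0.6511 -0.3734] [0.0042 0.0139] 2.9 z [0.0088 0.0094 0.0109]
Slow 30 [ 0.6775 -0.3814  0.0097] rect [ 0.6757 -0.3824] [0.0281 0.0108] 26.9 z [0.0085 0.0093 0.0116]
Slow 35 [ 0.7089 -0.3822  0.0096] rect [ 0.7094 -0.3826] [0.0291 0.0141] 7.1 z [0.0086 0.0096 0.0106]
Slow 9 [ 0.7257 -0.3897  0.0097] rect [ 0.7255 -0.3904] [0.0112 0.0063] 22.6 z [0.0086 0.0097 0.0114]
Slow 373 [ 0.3541 -0.3849  0.0225] rect [ 0.3538 -0.3887] [0.0507 0.043 ] 22.3 z [0.0195 0.0227 0.0254]
```

View pics/br_top.png

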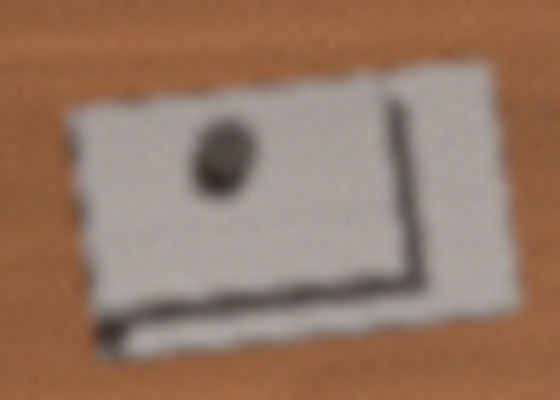

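View pics/br_side.png

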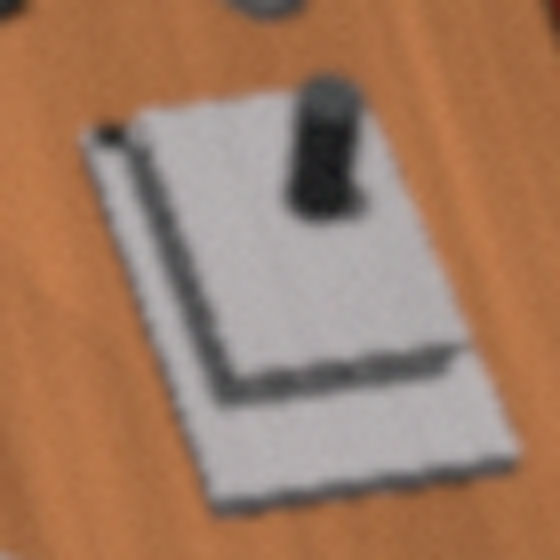

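Bracket crops. Top crop: seam start next to the dimple (~(125,318)), corner (418,285), end (397,100), dimple (108,335). Side crop: start (135,140), corner (228,392), end (455,350).

```bash
cat >> h.py <<'E'
def plan(x,y,z,yaw=None,o=None):
    """shift in tool axes and turn to bring TCP to x,y,z with tool y at world yaw deg"""
    o=o or env.observe(); R=np.array(o['tool_rot']); sh=R.T@(np.array([x,y,z])-o['position'])
    cur=np.degrees(np.arctan2(R[1,1],R[0,1])); turn=0 if yaw is None else (cur-yaw+90)%180-90
    return sh.round(4),round(turn,1)
def st():
    o=env.observe(); print('t',round(o['time_s'],1),'pos',np.round(o['position'],4),'F',np.round(o['ft_force'],1),'w',round(o['grip_width'],4),'gf',np.round(o['gripper_force'],1),'yaw',round(np.degrees(np.arctan2(o['tool_rot'][1][1],o['tool_rot'][0][1])),1)); return o
E
python3 - <<'E'
from h import *
d=load('pics/top0'); s=load('pics/side0')
for n,c,o,pp in(('T',d,(335,165),[(125,318),(418,285),(397,100)]),('S',s,(355,268),[(135,140),(228,392),(455,350)])):
    w=[world(c,o[0]+(x+.5)/8-.5,o[1]+(y+.5)/8-.5,.010) for x,y in pp]
    print(n,np.round(w,4),np.linalg.norm(w[1]-w[0]),np.linalg.norm(w[2]-w[1]))
def hough(c,box,z,f,msk):
    u0,v0,u1,v1=box; m=msk(c['img'][v0:v1,u0:u1].astype(int)).astype(np.uint8)
    k,l,stt,ce=cv2.connectedComponentsWithStats(m); i=1+np.argmax(stt[1:,4]); cn=cv2.findContours((l==i).astype(np.uint8),0,1)[0][0]
    e=cv2.fitEllipse(cn); print(f,np.round(e[0],1),np.round(e[1],1),world(c,u0+e[0][0],v0+e[0][1],z).round(4))
dark=lambda a:a.max(2)<100
hough(d,(300,205,335,240),.012,'gaugeT',lambda a:(a[...,0]-a[...,2]<25))
hough(s,(325,240,370,280),.012,'gaugeS',lambda a:(a[...,0]-a[...,2]<25))
br=lambda a:(a[...,0]-a[...,2]>45)
for i,(u,v) in enumerate([(290,267),(320,265),(351,267),(383,266)]): hough(d,(u-10,v-11,u+11,v+11),.044,'b%dT'%(i+1),br)
# pin top
for c,b,n in((d,(300,205,335,240),'T'),(s,(325,240,370,280),'S')):
    C=cloud(c); m=np.zeros((480,640),bool); m[b[1]:b[3],b[0]:b[2]]=1; m&=C[...,2]>.055; vv,uu=np.nonzero(m); print('pin',n,uu.mean(),vv.mean(),world(c,uu.mean(),vv.mean(),.061),m.sum())
for p in [(.576,.0035,.012),(.4504,.0798,.044)]: print(pix(d,p),pix(s,p))
t=d['img'][200:285,275:400]; a=cv2.resize(t,None,fx=6,fy=6,interpolation=cv2.INTER_CUBIC); cv2.imwrite('pics/row.png',a[:,:,::-1])
E
```

```text
T [[ 0.6229 -0.0925  0.01  ]
 [ 0.6322 -0.1961  0.01  ]
 [ 0.6986 -0.1911  0.01  ]] 0.10395560877793743 0.06655528990746738
S [[ 0.6242 -0.0895  0.01  ]
 [ 0.6336 -0.1935  0.01  ]
 [ 0.7024 -0.1841  0.01  ]] 0.10443146262103888 0.06945410579989843
gaugeT [16.7 16.8] [19.5 20.1] [0.5753 0.0029 0.012 ]
gaugeS [22.  20.3] [21.4 24.2] [0.576  0.0041 0.012 ]
b1T [10.  11.1] [14.1 14.4] [0.4487 0.0785 0.044 ]
b2T [ 9.4 10.3] [14.  14.3] [ 0.4545 -0.0018  0.044 ]
b3T [ 9.9 10.2] [14.1 14.6] [ 0.4472 -0.0875  0.044 ]
b4T [ 9.7 10.3] [14.  14.4] [ 0.4476 -0.1741  0.044 ]
pin T 316.4375 219.625 [0.57502486 0.00336739 0.061     ] 32
pin S 346.6578947368421 248.26315789473685 [ 0.57260912 -0.0044646   0.061     ] 38
[316.47418212 221.56449659] [347.05840563 260.48474709]
[289.50220471 266.46794454] [296.4637116  235.41464096]
```

View pics/row.png

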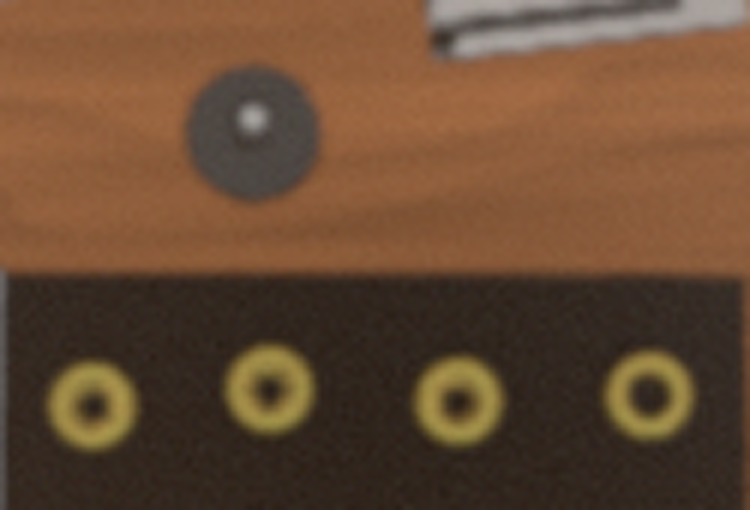

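The row crop shows the gauge at (252,132) and four bushings at (93,406), (270,390), (459,400) and (649,395). The gauge is at about (0.5755, 0.003), and bushing 1 at about (0.449, 0.079).

```bash
python3 -c "
from h import *
print(plan(.449,.079,.10,0))"
```

```text
(array([-0.3647, -0.2759,  0.131 ]), np.float64(63.1))
```

Request:
{"fn": "drive_tool", "kwargs": {
  "series": [
    [[-0.365, -0.276, 0.08], 63.1, 0.07],
    [[-0.365, -0.276, 0.08], 63.1, 0.07],
    [[-0.365, -0.276, 0.08], 63.1, 0.07],
    [[-0.365, -0.276, 0.08], 63.1, 0.07],
    [[-0.365, -0.276, 0.08], 63.1, 0.07],
    [[-0.365, -0.276, 0.08], 63.1, 0.07],
    [[-0.365, -0.276, 0.08], 63.1, 0.07],
    [[-0.365, -0.276, 0.08], 63.1, 0.07],
    [[-0.365, -0.276, 0.08], 63.1, 0.07],
    [[-0.365, -0.276, 0.08], 63.1, 0.07],
    [[-0.365, -0.276, 0.13], 63.1, 0.07],
    [[-0.365, -0.276, 0.13], 63.1, 0.07],
    [[-0.365, -0.276, 0.13], 63.1, 0.07],
    [[-0.365, -0.276, 0.13], 63.1, 0.07],
    [[-0.365, -0.276, 0.13], 63.1, 0.07]
  ],
  "newtons": 40
}}

```text
time_s: 1.6
position: [0.4501, 0.0795, 0.1029]
tool_rot: [[-0.001, 1.0, 0.003], [1.0, 0.001, -0.0], [-0.0, 0.003, -1.0]]
ft_force: [0.3, 0.0, -0.4]
grip_width: 0.0702
gripper_force: 0.0
```

```bash
python3 -c "
from h import *
o=st(); print(o['tool_rot']); print(plan(.449,.079,.014,0))
s=snap('side','pics/s1'); cv2.imwrite('pics/s1c.png',cv2.resize(s['img'][130:330,220:440],None,fx=2.7,fy=2.7,interpolation=2)[:,:,::-1])"
```

```text
t 1.6 pos [0.4501 0.0795 0.1029] F [ 0.3  0.  -0.4] w 0.0702 gf 0.0 yaw 0.0
[[-7.67594900e-04  9.99995732e-01  2.81889308e-03]
 [ 9.99999679e-01  7.68242551e-04 -2.28678365e-04]
 [-2.30842983e-04  2.81871664e-03 -9.99996001e-01]]
(array([-0.0005, -0.0013,  0.0889]), np.float64(0.0))
```

View pics/s1c.png

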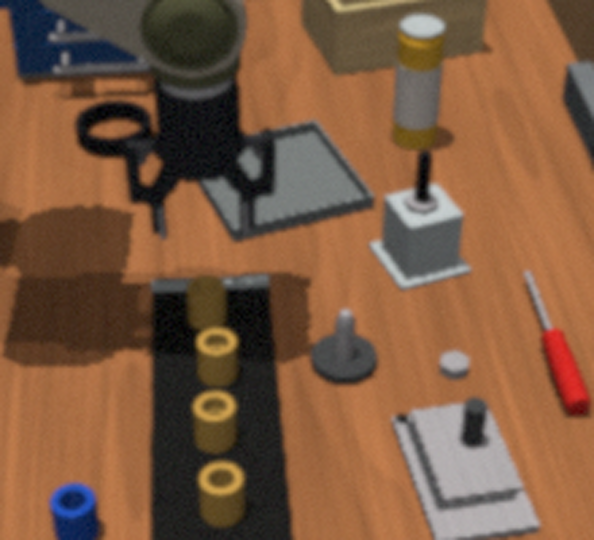

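The open gripper straddles bushing 1, which is at about (207,300) in the crop. I'll descend, grasp and lift.

Request:
{"fn": "drive_tool", "kwargs": {
  "series": [
    [[-0.0005, -0.001, 0.045], 0, 0.07],
    [[-0.0005, -0.001, 0.07], 0, 0.07],
    [[-0.0005, -0.001, 0.085], 0, 0.07],
    [[-0.0005, -0.001, 0.09], 0, 0.07],
    [[-0.0005, -0.001, 0.09], 0, 0.03],
    [[-0.0005, -0.001, 0.09], 0, 0.03],
    [[-0.0005, -0.001, 0.09], 0, 0.03],
    [[-0.0005, -0.001, 0.09], 0, 0.03],
    [[-0.0005, -0.001, 0.09], 0, 0.03],
    [[-0.0005, -0.001, 0.09], 0, 0.03],
    [[-0.0005, -0.001, 0.09], 0, 0.03]
  ],
  "newtons": 40
}}

```text
time_s: 2.75
position: [0.4493, 0.0786, 0.0126]
tool_rot: [[0.0, 1.0, 0.003], [1.0, -0.0, -0.0], [-0.0, 0.003, -1.0]]
ft_force: [-0.9, 0.3, 7.1]
grip_width: 0.0368
gripper_force: 40.2
```

Request:
{"fn": "drive_tool", "kwargs": {
  "series": [
    [[0, 0, -0.03], 0, 0.03],
    [[0, 0, -0.07], 0, 0.03],
    [[0, 0, -0.09], 0, 0.03],
    [[-0.02, 0.04, -0.09], 0, 0.03],
    [[-0.04, 0.08, -0.09], 0, 0.03],
    [[-0.065, 0.11, -0.09], 0, 0.03],
    [[-0.0755, 0.126, -0.09], 0, 0.03],
    [[-0.0755, 0.126, -0.09], 0, 0.03],
    [[-0.0755, 0.126, -0.09], 0, 0.03],
    [[-0.0755, 0.126, -0.09], 0, 0.03]
  ]
}}

```text
time_s: 3.75
position: [0.5736, 0.0037, 0.1015]
tool_rot: [[-0.0, 1.0, -0.001], [1.0, 0.0, 0.0], [0.0, -0.001, -1.0]]
ft_force: [0.1, 0.3, -1.7]
grip_width: 0.0364
gripper_force: 41.1
```

```bash
python3 -c "
from h import *
st(); s=snap('side','pics/s2'); t=snap('top','pics/t2')
a=cv2.resize(s['img'][200:290,310:390],None,fx=5,fy=5,interpolation=2);b=cv2.resize(t['img'][180:270,280:350],None,fx=5,fy=5,interpolation=2)
cv2.imwrite('pics/s2c.png',np.hstack([a,b])[:,:,::-1])
print(pix(s,(.5755,.003,.064)),pix(s,(.5755,.003,.012)))"
```

```text
t 3.8 pos [0.5736 0.0037 0.1015] F [ 0.1  0.3 -1.7] w 0.0364 gf 41.1 yaw 0.0
[347.43619635 245.36395676] [346.89235863 260.62699254]
```

View pics/s2c.png

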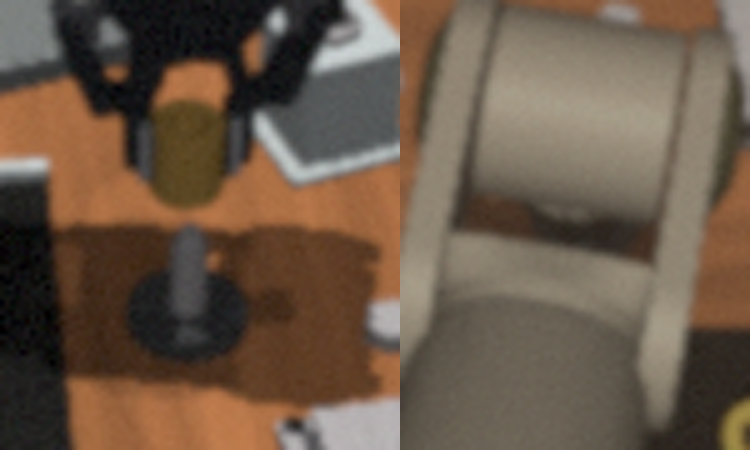

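Side crop: the bushing (col 187) hangs over the pin (col 188), aligned within about 1 mm. Descending in stages.

Request:
{"fn": "drive_tool", "kwargs": {
  "series": [
    [[0, 0, 0.01], 0, 0.03],
    [[0, 0, 0.02], 0, 0.03],
    [[0, 0, 0.027], 0, 0.03],
    [[0, 0, 0.034], 0, 0.03],
    [[0, 0, 0.038], 0, 0.03],
    [[0, 0, 0.042], 0, 0.03],
    [[0, 0, 0.043], 0, 0.03],
    [[0, 0, 0.043], 0, 0.03]
  ]
}}

```text
time_s: 4.65
position: [0.5749, 0.0029, 0.0583]
tool_rot: [[0.0, 1.0, 0.001], [1.0, -0.0, -0.0], [-0.0, 0.001, -1.0]]
ft_force: [4.0, -0.6, -5.8]
grip_width: 0.0364
gripper_force: 41.0
```

Request:
{"fn": "drive_tool", "kwargs": {
  "series": [
    [[0, 0.001, 0.001], 0, 0.03],
    [[0, 0.001, 0.002], 0, 0.03],
    [[0, 0.001, 0.003], 0, 0.03],
    [[0, 0.001, 0.004], 0, 0.03],
    [[0, 0.001, 0.005], 0, 0.03],
    [[0, 0.001, 0.006], 0, 0.03],
    [[0, 0.001, 0.006], 0, 0.03]
  ]
}}

```text
time_s: 5.35
position: [0.5763, 0.0027, 0.053]
tool_rot: [[0.0, 1.0, 0.003], [1.0, -0.0, -0.001], [-0.001, 0.003, -1.0]]
ft_force: [3.1, -1.0, 4.0]
grip_width: 0.036
gripper_force: 41.8
```

Request:
{"fn": "drive_tool", "kwargs": {
  "series": [
    [[0, -0.0005, 0.001], 0, 0.03],
    [[0, -0.0005, 0.0015], 0, 0.03],
    [[0, -0.0005, 0.0015], 0, 0.03],
    [[0, -0.0005, 0.0015], 0, 0.03]
  ]
}}

```text
time_s: 5.75
position: [0.5764, 0.0027, 0.0526]
tool_rot: [[0.0, 1.0, 0.005], [1.0, -0.0, -0.001], [-0.001, 0.005, -1.0]]
ft_force: [2.2, -1.1, 12.3]
grip_width: 0.0362
gripper_force: 42.6
```

Contact came with the bushing centre at 63 mm and vertical force, so bushing 1 is waisted. I'll pause here, lift, and go to the dish.

Request:
{"fn": "drive_tool", "kwargs": {
  "series": [
    [[0, 0, 0], 0, 0.03],
    [[0, 0, 0], 0, 0.03],
    [[0, 0, 0], 0, 0.03],
    [[0, 0, 0], 0, 0.03],
    [[0, 0, 0], 0, 0.03],
    [[0, 0, -0.02], 0, 0.03],
    [[0, 0, -0.05], 0, 0.03],
    [[-0.03, -0.01, -0.055], 0, 0.03],
    [[-0.07, -0.02, -0.055], 0, 0.03],
    [[-0.11, -0.03, -0.055], 0, 0.03],
    [[-0.15, -0.035, -0.055], 0, 0.03],
    [[-0.19, -0.04, -0.055], 0, 0.03],
    [[-0.23, -0.05, -0.055], 0, 0.03],
    [[-0.27, -0.055, -0.055], 0, 0.03],
    [[-0.31, -0.06, -0.055], 0, 0.03],
    [[-0.35, -0.065, -0.055], 0, 0.03],
    [[-0.369, -0.065, -0.055], 0, 0.03],
    [[-0.369, -0.065, -0.055], 0, 0.03],
    [[-0.369, -0.065, -0.055], 0, 0.03]
  ]
}}

```text
time_s: 7.65
position: [0.5093, -0.3651, 0.1049]
tool_rot: [[0.001, 1.0, -0.002], [1.0, -0.001, 0.002], [0.002, -0.002, -1.0]]
ft_force: [0.4, 1.1, -2.5]
grip_width: 0.0364
gripper_force: 42.3
```

Request:
{"fn": "drive_tool", "kwargs": {
  "series": [
    [[0, 0, 0.03], 0, 0.03],
    [[0, 0, 0.06], 0, 0.03],
    [[0, 0, 0.075], 0, 0.03],
    [[0, 0, 0.083], 0, 0.03],
    [[0, 0, 0.086], 0, 0.03],
    [[0, 0, 0.088], 0, 0.03],
    [[0, 0, 0.0895], 0, 0.03],
    [[0, 0, 0.0895], 0, 0.03],
    [[0, 0, 0.0895], 0, 0.03]
  ]
}}

```text
time_s: 8.55
position: [0.51, -0.3661, 0.0168]
tool_rot: [[0.0, 1.0, 0.001], [1.0, -0.0, -0.001], [-0.001, 0.001, -1.0]]
ft_force: [-0.3, -0.4, -2.5]
grip_width: 0.0361
gripper_force: 42.3
```

Request:
{"fn": "drive_tool", "kwargs": {
  "series": [
    [[0, 0, 0.001], 0, 0.03],
    [[0, 0, 0.002], 0, 0.03],
    [[0, 0, 0.0022], 0, 0.03],
    [[0, 0, 0.0022], 0, 0.045],
    [[0, 0, 0.0022], 0, 0.055],
    [[0, 0, 0.0022], 0, 0.055],
    [[0, 0, 0.0022], 0, 0.055],
    [[0, 0, -0.03], 0, 0.055],
    [[0, 0, -0.07], 0, 0.055],
    [[0, 0, -0.09], 0, 0.055],
    [[0.04, -0.005, -0.09], 0, 0.06],
    [[0.08, -0.01, -0.09], 0, 0.065],
    [[0.12, -0.02, -0.09], 0, 0.07],
    [[0.16, -0.025, -0.09], 0, 0.07],
    [[0.2, -0.03, -0.09], 0, 0.07]
  ]
}}

```text
time_s: 10.05
position: [0.4794, -0.1645, 0.1064]
tool_rot: [[0.001, 1.0, 0.0], [1.0, -0.001, -0.0], [-0.0, 0.0, -1.0]]
ft_force: [0.0, -0.3, -0.2]
grip_width: 0.0697
gripper_force: 0.0
```

```bash
cat >> h.py <<'E'
def bronze(name='top',z=.044):
    d=viewer.get_image(name); a=d['img'].astype(int); hsv=cv2.cvtColor(d['img'],cv2.COLOR_RGB2HSV)
    m=((hsv[...,0]>19)&(hsv[...,0]<32)&(hsv[...,1]>90)&(hsv[...,2]>60)).astype(np.uint8)
    n,l,s,c=cv2.connectedComponentsWithStats(m)
    for i in range(1,n):
        if s[i,4]>25:
            p=world(d,*c[i],z)
            if .25<p[0]<.8 and abs(p[1])<.45: print(name,s[i,4],c[i].round(1),p.round(4))
    return d
E
python3 -c "
from h import *
st(); bronze(); bronze('side')"
```

```text
t 10.1 pos [ 0.4794 -0.1645  0.1064] F [ 0.  -0.3 -0.2] w 0.0697 gf 0.0 yaw -0.0
top 111 [451.4 241. ] [ 0.5096 -0.3645  0.044 ]
top 184 [319.6 264.5] [ 0.4537 -0.0022  0.044 ]
side 75 [373.3 180.6] [0.6971 0.3179 0.044 ]
side 65 [302.  288.9] [ 0.452  -0.1194  0.044 ]
side 37 [297.8 318.5] [ 0.4367 -0.2098  0.044 ]
side 29 [306.2 318.3] [ 0.4553 -0.2111  0.044 ]
side 32 [338.5 371.8] [ 0.5097 -0.3586  0.044 ]
side 51 [338.6 383.5] [ 0.5066 -0.3858  0.044 ]
```

Request:
{"fn": "drive_tool", "kwargs": {
  "series": [
    [[0.045, -0.01, 0], 0, 0.07],
    [[0.09, -0.02, 0], 0, 0.07],
    [[0.13, -0.025, 0], 0, 0.07],
    [[0.1625, -0.025, 0.01], 0, 0.07],
    [[0.1625, -0.025, 0.03], 0, 0.07],
    [[0.1625, -0.025, 0.05], 0, 0.07],
    [[0.1625, -0.025, 0.075], 0, 0.07],
    [[0.1625, -0.025, 0.09], 0, 0.07],
    [[0.1625, -0.025, 0.094], 0, 0.07],
    [[0.1625, -0.025, 0.094], 0, 0.03],
    [[0.1625, -0.025, 0.094], 0, 0.03],
    [[0.1625, -0.025, 0.094], 0, 0.03],
    [[0.1625, -0.025, 0.094], 0, 0.03],
    [[0.1625, -0.025, 0.094], 0, 0.03],
    [[0.1625, -0.025, 0.094], 0, 0.03],
    [[0.1625, -0.025, 0.094], 0, 0.03]
  ]
}}

```text
time_s: 11.75
position: [0.4555, -0.0037, 0.0132]
tool_rot: [[0.0, 1.0, 0.002], [1.0, -0.0, -0.001], [-0.001, 0.002, -1.0]]
ft_force: [-1.5, -0.1, 6.6]
grip_width: 0.0361
gripper_force: 41.0
```

Request:
{"fn": "drive_tool", "kwargs": {
  "series": [
    [[0, 0, -0.03], 0, 0.03],
    [[0, 0, -0.07], 0, 0.03],
    [[0.002, 0.01, -0.09], 0, 0.03],
    [[0.0045, 0.04, -0.09], 0, 0.03],
    [[0.0045, 0.08, -0.09], 0, 0.03],
    [[0.0045, 0.11, -0.09], 0, 0.03],
    [[0.0045, 0.121, -0.09], 0, 0.03],
    [[0.0045, 0.121, -0.09], 0, 0.03],
    [[0.0045, 0.121, -0.085], 0, 0.03],
    [[0.0045, 0.121, -0.075], 0, 0.03],
    [[0.0045, 0.121, -0.065], 0, 0.03],
    [[0.0045, 0.121, -0.06], 0, 0.03],
    [[0.0045, 0.121, -0.055], 0, 0.03],
    [[0.0045, 0.121, -0.05], 0, 0.03],
    [[0.0045, 0.121, -0.047], 0, 0.03],
    [[0.0045, 0.121, -0.044], 0, 0.03],
    [[0.0045, 0.121, -0.044], 0, 0.03]
  ]
}}

```text
time_s: 13.45
position: [0.5759, 0.0011, 0.056]
tool_rot: [[0.0, 1.0, -0.0], [1.0, -0.0, 0.0], [0.0, -0.0, -1.0]]
ft_force: [-0.7, 1.2, -2.2]
grip_width: 0.0359
gripper_force: 41.4
```

No contact yet. Nose contact for a waisted one is expected at a TCP height of about 0.0535.

Request:
{"fn": "drive_tool", "kwargs": {
  "series": [
    [[0, 0, 0.001], 0, 0.03],
    [[0, 0, 0.002], 0, 0.03],
    [[0, 0, 0.003], 0, 0.03],
    [[0, 0, 0.004], 0, 0.03],
    [[0, 0, 0.0045], 0, 0.03],
    [[0, 0, 0.0045], 0, 0.03]
  ]
}}

```text
time_s: 14.05
position: [0.5766, 0.0009, 0.0533]
tool_rot: [[0.0, 1.0, 0.002], [1.0, -0.0, -0.001], [-0.001, 0.002, -1.0]]
ft_force: [-2.2, 0.9, 8.0]
grip_width: 0.0355
gripper_force: 42.9
```

Bushing 2 stops on the nose too, with its centre at 63 mm, so it is waisted. I'll pause and take it to the dish centre.

Request:
{"fn": "drive_tool", "kwargs": {
  "series": [
    [[0, 0, 0], 0, 0.03],
    [[0, 0, 0], 0, 0.03],
    [[0, 0, 0], 0, 0.03],
    [[0, 0, 0], 0, 0.03],
    [[0, 0, 0], 0, 0.03],
    [[0, 0, -0.02], 0, 0.03],
    [[0, 0, -0.05], 0, 0.03],
    [[-0.03, -0.01, -0.055], 0, 0.03],
    [[-0.07, -0.02, -0.055], 0, 0.03],
    [[-0.11, -0.03, -0.055], 0, 0.03],
    [[-0.15, -0.035, -0.055], 0, 0.03],
    [[-0.19, -0.04, -0.055], 0, 0.03],
    [[-0.23, -0.05, -0.055], 0, 0.03],
    [[-0.27, -0.06, -0.055], 0, 0.03],
    [[-0.305, -0.065, -0.055], 0, 0.03],
    [[-0.321, -0.0655, -0.055], 0, 0.03],
    [[-0.321, -0.0655, -0.055], 0, 0.03],
    [[-0.321, -0.0655, -0.055], 0, 0.03]
  ]
}}

```text
time_s: 15.85
position: [0.5104, -0.3189, 0.1065]
tool_rot: [[0.0, 1.0, -0.001], [1.0, -0.0, 0.001], [0.001, -0.001, -1.0]]
ft_force: [0.4, 0.3, -3.1]
grip_width: 0.0359
gripper_force: 41.7
```

Request:
{"fn": "drive_tool", "kwargs": {
  "series": [
    [[0, 0, 0.03], 0, 0.03],
    [[0, 0, 0.06], 0, 0.03],
    [[0, 0, 0.078], 0, 0.03],
    [[0, 0, 0.086], 0, 0.03],
    [[0, 0, 0.089], 0, 0.03],
    [[0, 0, 0.091], 0, 0.03],
    [[0, 0, 0.0915], 0, 0.03],
    [[0, 0, 0.0915], 0, 0.03],
    [[0, 0, 0.0915], 0, 0.04],
    [[0, 0, 0.0915], 0, 0.05],
    [[0, 0, 0.0915], 0, 0.055],
    [[0, 0, 0.0915], 0, 0.055],
    [[0, 0, 0.0915], 0, 0.055],
    [[0, 0, 0.06], 0, 0.055],
    [[0, 0, 0.02], 0, 0.055],
    [[0, 0, 0], 0, 0.055],
    [[0.02, 0.04, 0], 0, 0.06],
    [[0.04, 0.08, 0], 0, 0.07],
    [[0.06, 0.1, 0], 0, 0.07],
    [[0.06, 0.1, 0], 0, 0.07]
  ]
}}

```text
time_s: 17.85
position: [0.6124, -0.2572, 0.1064]
tool_rot: [[-0.004, 1.0, 0.0], [1.0, 0.004, 0.001], [0.001, 0.0, -1.0]]
ft_force: [-0.6, -0.2, -0.1]
grip_width: 0.0697
gripper_force: 0.0
```

```bash
python3 -c "
from h import *
st(); bronze(); bronze('side')"
```

```text
t 17.9 pos [ 0.6124 -0.2572  0.1064] F [-0.6 -0.2 -0.1] w 0.0697 gf 0.0 yaw 0.2
top 118 [451.3 241. ] [ 0.5095 -0.3645  0.044 ]
top 46 [437.3 243.4] [ 0.5038 -0.3257  0.044 ]
top 31 [402.2 337.7] [ 0.2512 -0.2201  0.044 ]
side 30 [297.8 281.4] [ 0.4436 -0.0933  0.044 ]
side 38 [334.1 361.9] [ 0.5036 -0.3339  0.044 ]
side 30 [340.1 371.3] [ 0.5129 -0.3577  0.044 ]
side 68 [337.8 384.3] [ 0.5047 -0.3874  0.044 ]
```

```bash
python3 -c "
from h import *
t=snap('top','pics/t3'); s=snap('side','pics/s3')
cv2.imwrite('pics/c3.png',np.hstack([cv2.resize(t['img'][200:380,270:470],(400,360)),cv2.resize(s['img'][220:400,200:400],(400,360))])[:,:,::-1])"
```

```text
(no output)
```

View pics/c3.png

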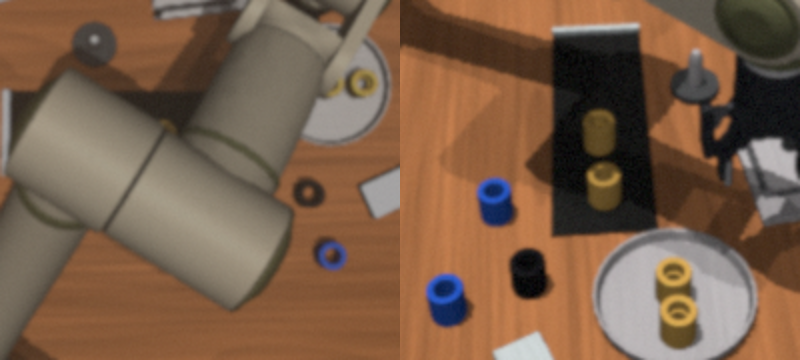

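```bash
python3 -c "
from h import *
s=load('pics/side0');d=load('pics/s3');t=load('pics/top0')
for p in [(.447,-.0872,.044),(.4476,-.1738,.044)]:
    u,v=pix(s,p); print(u,v)
    u,v=int(u),int(v); T=s['img'][v-8:v+26,u-12:u+12]; S=d['img'][v-38:v+56,u-42:u+42]
    r=cv2.matchTemplate(S,T,cv2.TM_CCOEFF_NORMED); print(cv2.minMaxLoc(r)[1:4:2],'zero=(30,30)')
print(plan(.447,-.0872,.1064,0), plan(.447,-.0872,.0126,0))"
```

```text
299.0358246132103 279.5408170454114
(0.8492714166641235, (30, 31)) zero=(30,30)
301.62786150014705 306.14060857205493
(0.8993363380432129, (30, 31)) zero=(30,30)
(array([ 0.1733, -0.1629,  0.0005]), np.float64(-0.1)) (array([ 0.1733, -0.1628,  0.0943]), np.float64(-0.1))
```

The crop shows bushings 3 and 4 still standing on the mat and two upright in the dish. Taking bushing 3.

Request:
{"fn": "drive_tool", "kwargs": {
  "series": [
    [[0.03, -0.03, 0], 0, 0.07],
    [[0.06, -0.06, 0], 0, 0.07],
    [[0.09, -0.09, 0], 0, 0.07],
    [[0.12, -0.12, 0], 0, 0.07],
    [[0.15, -0.145, 0], 0, 0.07],
    [[0.173, -0.163, 0], 0, 0.07],
    [[0.173, -0.163, 0.01], 0, 0.07],
    [[0.173, -0.163, 0.03], 0, 0.07],
    [[0.173, -0.163, 0.06], 0, 0.07],
    [[0.173, -0.163, 0.08], 0, 0.07],
    [[0.173, -0.163, 0.09], 0, 0.07],
    [[0.173, -0.163, 0.094], 0, 0.07],
    [[0.173, -0.163, 0.094], 0, 0.03],
    [[0.173, -0.163, 0.094], 0, 0.03],
    [[0.173, -0.163, 0.094], 0, 0.03],
    [[0.173, -0.163, 0.094], 0, 0.03],
    [[0.173, -0.163, 0.094], 0, 0.03],
    [[0.173, -0.163, 0.094], 0, 0.03],
    [[0.173, -0.163, 0.094], 0, 0.03]
  ]
}}

```text
time_s: 19.95
position: [0.4478, -0.0873, 0.0137]
tool_rot: [[0.0, 1.0, 0.002], [1.0, -0.0, -0.001], [-0.001, 0.002, -1.0]]
ft_force: [-2.6, -1.3, 6.7]
grip_width: 0.0357
gripper_force: 40.6
```

Request:
{"fn": "drive_tool", "kwargs": {
  "series": [
    [[0, 0, -0.03], 0, 0.03],
    [[0, 0, -0.07], 0, 0.03],
    [[0.01, 0.01, -0.09], 0, 0.03],
    [[0.035, 0.04, -0.09], 0, 0.03],
    [[0.06, 0.08, -0.09], 0, 0.03],
    [[0.085, 0.115, -0.09], 0, 0.03],
    [[0.09, 0.1285, -0.09], 0, 0.03],
    [[0.09, 0.1285, -0.09], 0, 0.03],
    [[0.09, 0.1285, -0.085], 0, 0.03],
    [[0.09, 0.1285, -0.075], 0, 0.03],
    [[0.09, 0.1285, -0.065], 0, 0.03],
    [[0.09, 0.1285, -0.06], 0, 0.03],
    [[0.09, 0.1285, -0.055], 0, 0.03],
    [[0.09, 0.1285, -0.05], 0, 0.03],
    [[0.09, 0.1285, -0.047], 0, 0.03],
    [[0.09, 0.1285, -0.044], 0, 0.03],
    [[0.09, 0.1285, -0.042], 0, 0.03],
    [[0.09, 0.1285, -0.04], 0, 0.03],
    [[0.09, 0.1285, -0.04], 0, 0.03]
  ]
}}

```text
time_s: 21.85
position: [0.5766, 0.0031, 0.0539]
tool_rot: [[0.0, 1.0, 0.002], [1.0, -0.0, -0.0], [-0.0, 0.002, -1.0]]
ft_force: [-0.3, 1.6, 4.1]
grip_width: 0.0363
gripper_force: 42.3
```

Request:
{"fn": "drive_tool", "kwargs": {
  "series": [
    [[0, 0, 0.001], 0, 0.03],
    [[0, 0, 0.002], 0, 0.03],
    [[0, 0, 0.002], 0, 0.03],
    [[0, 0, 0.002], 0, 0.03],
    [[0, 0, 0.002], 0, 0.03],
    [[0, 0, 0.002], 0, 0.03]
  ]
}}

```text
time_s: 22.45
position: [0.5767, 0.0031, 0.0535]
tool_rot: [[-0.0, 1.0, 0.003], [1.0, 0.0, -0.001], [-0.001, 0.003, -1.0]]
ft_force: [-5.8, 1.0, 18.8]
grip_width: 0.0356
gripper_force: 43.8
```

Bushing 3 stops at 63 mm as well, so it is waisted. It goes to the dish's third spot.

Request:
{"fn": "drive_tool", "kwargs": {
  "series": [
    [[0, 0, -0.001], 0, 0.03],
    [[0, 0, -0.001], 0, 0.03],
    [[0, 0, -0.001], 0, 0.03],
    [[0, 0, -0.001], 0, 0.03],
    [[0, 0, -0.02], 0, 0.03],
    [[0, 0, -0.05], 0, 0.03],
    [[-0.03, -0.01, -0.057], 0, 0.03],
    [[-0.07, -0.02, -0.057], 0, 0.03],
    [[-0.11, -0.03, -0.057], 0, 0.03],
    [[-0.15, -0.035, -0.057], 0, 0.03],
    [[-0.19, -0.045, -0.057], 0, 0.03],
    [[-0.23, -0.055, -0.057], 0, 0.03],
    [[-0.265, -0.0655, -0.057], 0, 0.03],
    [[-0.275, -0.0655, -0.057], 0, 0.03],
    [[-0.275, -0.0655, -0.057], 0, 0.03],
    [[-0.275, -0.0655, -0.057], 0, 0.03]
  ]
}}

```text
time_s: 24.05
position: [0.5105, -0.271, 0.1077]
tool_rot: [[-0.0, 1.0, -0.0], [1.0, 0.0, 0.001], [0.001, -0.0, -1.0]]
ft_force: [0.3, 0.6, -2.0]
grip_width: 0.0361
gripper_force: 41.7
```

Request:
{"fn": "drive_tool", "kwargs": {
  "series": [
    [[0, 0, 0.03], 0, 0.03],
    [[0, 0, 0.06], 0, 0.03],
    [[0, 0, 0.078], 0, 0.03],
    [[0, 0, 0.086], 0, 0.03],
    [[0, 0, 0.089], 0, 0.03],
    [[0, 0, 0.091], 0, 0.03],
    [[0, 0, 0.092], 0, 0.03],
    [[0, 0, 0.092], 0, 0.03],
    [[0, 0, 0.092], 0, 0.04],
    [[0, 0, 0.092], 0, 0.05],
    [[0, 0, 0.092], 0, 0.051],
    [[0, 0, 0.092], 0, 0.051],
    [[0, 0, 0.092], 0, 0.051],
    [[0, 0, 0.06], 0, 0.051],
    [[0, 0, 0.02], 0, 0.051],
    [[0, 0, 0], 0, 0.055],
    [[0.01, 0.04, 0], 0, 0.06],
    [[0.015, 0.08, 0], 0, 0.07],
    [[0.015, 0.08, 0], 0, 0.07]
  ]
}}

```text
time_s: 25.95
position: [0.5936, -0.256, 0.1076]
tool_rot: [[-0.002, 1.0, 0.002], [1.0, 0.002, -0.001], [-0.001, 0.002, -1.0]]
ft_force: [-0.9, 0.1, -0.3]
grip_width: 0.0702
gripper_force: 0.0
```

```bash
python3 -c "
from h import *
st(); s=load('pics/side0');d=snap('side','pics/s4');cv2.imwrite('pics/s4c.png',cv2.resize(d['img'][260:410,220:420],None,fx=3,fy=3)[:,:,::-1])
for p in [(.4476,-.1738,.044)]:
    u,v=pix(s,p); u,v=int(u),int(v); T=s['img'][v-8:v+26,u-12:u+12]; S=d['img'][v-38:v+56,u-42:u+42]
    r=cv2.matchTemplate(S,T,cv2.TM_CCOEFF_NORMED); print(cv2.minMaxLoc(r)[1:4:2],'zero=(30,30)')
print(plan(.4476,-.1738,.0126,0))"
```

```text
t 25.9 pos [ 0.5936 -0.256   0.1076] F [-0.9  0.1 -0.3] w 0.0702 gf 0.0 yaw 0.1
(0.8892388939857483, (30, 31)) zero=(30,30)
(array([ 0.0827, -0.1439,  0.0947]), np.float64(0.1))
```

View pics/s4c.png

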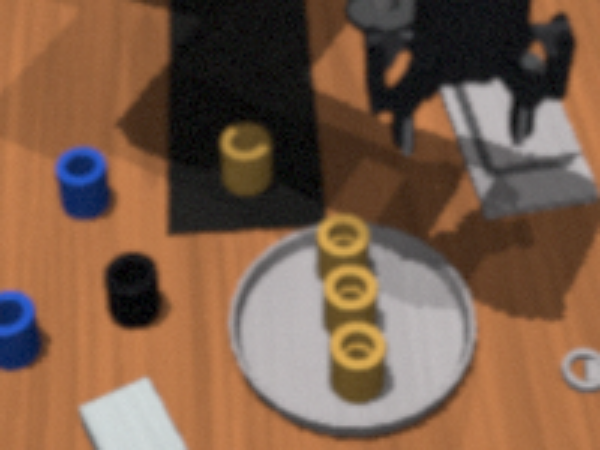

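Three bushings stand in the dish at (342,245), (350,300) and (358,360). Bushing 4 is still in place at (246,158). Taking it now.

Request:
{"fn": "drive_tool", "kwargs": {
  "series": [
    [[0.02, -0.03, 0], 0, 0.07],
    [[0.04, -0.07, 0], 0, 0.07],
    [[0.06, -0.11, 0], 0, 0.07],
    [[0.0825, -0.143, 0], 0, 0.07],
    [[0.0825, -0.144, 0], 0, 0.07],
    [[0.0825, -0.144, 0.02], 0, 0.07],
    [[0.0825, -0.144, 0.05], 0, 0.07],
    [[0.0825, -0.144, 0.08], 0, 0.07],
    [[0.0825, -0.144, 0.09], 0, 0.07],
    [[0.0825, -0.144, 0.0945], 0, 0.07],
    [[0.0825, -0.144, 0.0945], 0, 0.03],
    [[0.0825, -0.144, 0.0945], 0, 0.03],
    [[0.0825, -0.144, 0.0945], 0, 0.03],
    [[0.0825, -0.144, 0.0945], 0, 0.03],
    [[0.0825, -0.144, 0.0945], 0, 0.03],
    [[0.0825, -0.144, 0.0945], 0, 0.03],
    [[0.0825, -0.144, 0.0945], 0, 0.03]
  ]
}}

```text
time_s: 27.7
position: [0.4471, -0.1749, 0.0146]
tool_rot: [[0.0, 1.0, 0.002], [1.0, -0.0, -0.002], [-0.002, 0.002, -1.0]]
ft_force: [-0.3, -0.6, 6.2]
grip_width: 0.0361
gripper_force: 40.6
```

Request:
{"fn": "drive_tool", "kwargs": {
  "series": [
    [[0, 0, -0.03], 0, 0.03],
    [[0, 0, -0.07], 0, 0.03],
    [[0.02, 0.01, -0.09], 0, 0.03],
    [[0.055, 0.04, -0.09], 0, 0.03],
    [[0.095, 0.07, -0.09], 0, 0.03],
    [[0.13, 0.1, -0.09], 0, 0.03],
    [[0.165, 0.1295, -0.09], 0, 0.03],
    [[0.177, 0.1295, -0.09], 0, 0.03],
    [[0.177, 0.1295, -0.09], 0, 0.03],
    [[0.177, 0.1295, -0.085], 0, 0.03],
    [[0.177, 0.1295, -0.075], 0, 0.03],
    [[0.177, 0.1295, -0.065], 0, 0.03],
    [[0.177, 0.1295, -0.06], 0, 0.03],
    [[0.177, 0.1295, -0.055], 0, 0.03],
    [[0.177, 0.1295, -0.05], 0, 0.03],
    [[0.177, 0.1295, -0.045], 0, 0.03],
    [[0.177, 0.1295, -0.042], 0, 0.03],
    [[0.177, 0.1295, -0.039], 0, 0.03],
    [[0.177, 0.1295, -0.038], 0, 0.03],
    [[0.177, 0.1295, -0.038], 0, 0.03]
  ]
}}

```text
time_s: 29.7
position: [0.576, 0.0026, 0.0513]
tool_rot: [[0.0, 1.0, -0.0], [1.0, -0.0, 0.0], [0.0, -0.0, -1.0]]
ft_force: [0.1, 0.0, -2.4]
grip_width: 0.0356
gripper_force: 41.2
```

It has passed below the nose contact height with no force. Continuing towards the disc, where the TCP should be at about 0.0246.

Request:
{"fn": "drive_tool", "kwargs": {
  "series": [
    [[0, 0, 0.004], 0, 0.03],
    [[0, 0, 0.008], 0, 0.03],
    [[0, 0, 0.012], 0, 0.03],
    [[0, 0, 0.016], 0, 0.03],
    [[0, 0, 0.02], 0, 0.03],
    [[0, 0, 0.022], 0, 0.03],
    [[0, 0, 0.024], 0, 0.03],
    [[0, 0, 0.024], 0, 0.03]
  ]
}}

```text
time_s: 30.5
position: [0.5759, 0.0025, 0.0271]
tool_rot: [[0.0, 1.0, -0.0], [1.0, -0.0, 0.0], [0.0, -0.0, -1.0]]
ft_force: [0.4, -0.1, -2.1]
grip_width: 0.0357
gripper_force: 41.2
```

Request:
{"fn": "drive_tool", "kwargs": {
  "series": [
    [[0, 0, 0.001], 0, 0.03],
    [[0, 0, 0.002], 0, 0.03],
    [[0, 0, 0.003], 0, 0.03],
    [[0, 0, 0.0035], 0, 0.03],
    [[0, 0, 0.0035], 0, 0.03],
    [[0, 0, 0.0035], 0, 0.03]
  ]
}}

```text
time_s: 31.1
position: [0.576, 0.0025, 0.0246]
tool_rot: [[0.0, 1.0, 0.001], [1.0, -0.0, -0.0], [-0.0, 0.001, -1.0]]
ft_force: [-2.1, 0.1, 4.6]
grip_width: 0.0357
gripper_force: 42.1
```

It is seated on the disc, so bushing 4 fits. I'll pause, then take it to the tray.

Request:
{"fn": "drive_tool", "kwargs": {
  "series": [
    [[0, 0, 0], 0, 0.03],
    [[0, 0, 0], 0, 0.03],
    [[0, 0, 0], 0, 0.03],
    [[0, 0, 0], 0, 0.03],
    [[0, 0, -0.02], 0, 0.03],
    [[0, 0, -0.05], 0, 0.03],
    [[0, 0, -0.08], 0, 0.03],
    [[0.02, -0.01, -0.085], 0, 0.03],
    [[0.06, -0.025, -0.085], 0, 0.03],
    [[0.1, -0.036, -0.085], 0, 0.03],
    [[0.14, -0.036, -0.085], 0, 0.03],
    [[0.18, -0.036, -0.085], 0, 0.03],
    [[0.22, -0.036, -0.085], 0, 0.03],
    [[0.26, -0.036, -0.085], 0, 0.03],
    [[0.29, -0.036, -0.085], 0, 0.03],
    [[0.301, -0.036, -0.085], 0, 0.03],
    [[0.301, -0.036, -0.085], 0, 0.03],
    [[0.301, -0.036, -0.085], 0, 0.03]
  ]
}}

```text
time_s: 32.9
position: [0.5401, 0.3025, 0.1087]
tool_rot: [[0.001, 1.0, -0.0], [1.0, -0.001, -0.001], [-0.001, -0.0, -1.0]]
ft_force: [-1.3, -0.7, -2.8]
grip_width: 0.0356
gripper_force: 41.8
```

Request:
{"fn": "drive_tool", "kwargs": {
  "series": [
    [[0, 0, 0.03], 0, 0.03],
    [[0, 0, 0.06], 0, 0.03],
    [[0, 0, 0.078], 0, 0.03],
    [[0, 0, 0.086], 0, 0.03],
    [[0, 0, 0.089], 0, 0.03],
    [[0, 0, 0.091], 0, 0.03],
    [[0, 0, 0.092], 0, 0.03],
    [[0, 0, 0.092], 0, 0.03],
    [[0, 0, 0.092], 0, 0.04],
    [[0, 0, 0.092], 0, 0.05],
    [[0, 0, 0.092], 0, 0.055],
    [[0, 0, 0.092], 0, 0.055],
    [[0, 0, 0.092], 0, 0.055],
    [[0, 0, 0.06], 0, 0.055],
    [[0, 0, 0.02], 0, 0.055],
    [[0, 0, -0.03], 0, 0.055],
    [[0, 0, -0.06], 0, 0.055],
    [[0, 0, -0.065], 0, 0.05],
    [[0, 0, -0.065], 0, 0.05]
  ]
}}

```text
time_s: 34.8
position: [0.5401, 0.3036, 0.1743]
tool_rot: [[0.0, 1.0, 0.001], [1.0, -0.0, 0.0], [0.0, 0.001, -1.0]]
ft_force: [-0.1, 0.6, -1.2]
grip_width: 0.05
gripper_force: 0.0
```

```bash
python3 -c "
from h import *
st(); s=snap('side','pics/s5');t=snap('top','pics/t5')
a=cv2.resize(s['img'][165:265,280:430],None,fx=4,fy=4,interpolation=2);b=cv2.resize(t['img'][160:260,180:290],None,fx=4,fy=4,interpolation=2)
cv2.imwrite('pics/c5.png',np.hstack([a[:,:400],b[:,:400]])[:,:,::-1])
for c,n in((s,'S'),(t,'T')):
    C=cloud(c); hnd=(C[...,2]>.085)&(C[...,2]<.14)&(abs(C[...,0]-.677)<.03)&(abs(C[...,1]-.155)<.03); print(n,hnd.sum(),C[hnd].mean(0),np.percentile(C[hnd],[2,98],axis=0)); v,u=np.nonzero(hnd); print(u.mean(),v.mean(),u.min(),u.max(),v.min(),v.max())
    # block top
    bt=(C[...,2]>.06)&(C[...,2]<.08)&(abs(C[...,0]-.677)<.05)&(abs(C[...,1]-.155)<.05); print(cv2.minAreaRect(C[bt][:,:2].astype(np.float32)))
    print(pix(c,(.677,.156,.121)),pix(c,(.677,.156,.076)))
"
```

```text
t 34.8 pos [0.5401 0.3036 0.1743] F [-0.1  0.6 -1.2] w 0.05 gf 0.0 yaw -0.0
S 89 [0.6720055  0.1513242  0.11210651] [[0.66529344 0.14618412 0.08597706]
 [0.67930918 0.15975052 0.13306552]]
376.12359550561797 193.87640449438203 373 379 186 203
((0.6740121841430664, 0.1534101814031601), (0.06216394901275635, 0.06718286871910095), 15.739160537719727)
[377.85821042 190.08532962] [376.79145841 203.65126071]
T 42 [0.67236161 0.15669323 0.11934676] [[0.66757861 0.15128639 0.0869149 ]
 [0.68018054 0.16350648 0.13889018]]
257.1190476190476 181.38095238095238 254 260 177 185
((0.6771574020385742, 0.1560075879096985), (0.06316068023443222, 0.05970558896660805), 16.33095359802246)
[257.2977011  179.52991447] [259.18515147 182.92043919]
```

View pics/c5.png

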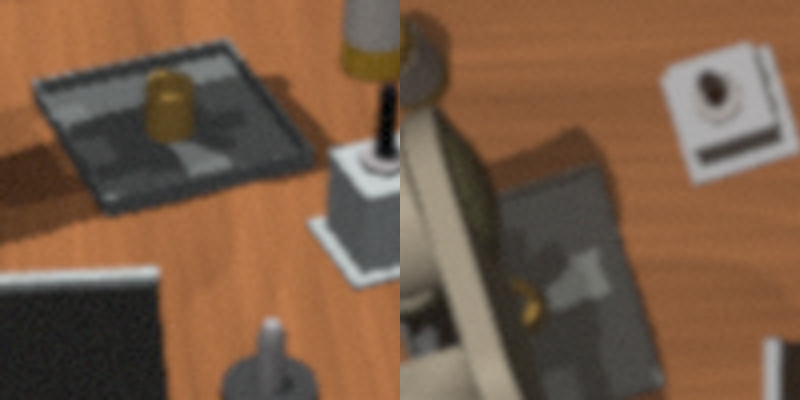

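The bushing stands upright in the tray at (170,105) in the crop. The probe handle is visible in the stand, at about (0.6745, 0.157). I'll move over it, and meanwhile fit the seam's L shape to the first pictures.

Request:
{"fn": "drive_tool", "kwargs": {
  "series": [
    [[-0.03, 0.03, 0], 0, 0.05],
    [[-0.065, 0.06, 0], 0, 0.05],
    [[-0.1, 0.09, 0], 0, 0.05],
    [[-0.13, 0.12, 0], 0, 0.05],
    [[-0.1465, 0.1345, 0], 0, 0.05],
    [[-0.1465, 0.1345, 0], 0, 0.05],
    [[-0.1465, 0.1345, 0.02], 0, 0.05],
    [[-0.1465, 0.1345, 0.03], 0, 0.05],
    [[-0.1465, 0.1345, 0.03], 0, 0.05]
  ]
}}

```text
time_s: 35.8
position: [0.6731, 0.1577, 0.1412]
tool_rot: [[-0.001, 1.0, -0.005], [1.0, 0.001, -0.0], [-0.0, -0.005, -1.0]]
ft_force: [-0.4, -1.3, 0.7]
grip_width: 0.0499
gripper_force: 0.0
```

```bash
cat > seam.py <<'E'
from h import *
from scipy.optimize import minimize
from scipy.ndimage import map_coordinates
ims=[load('pics/top0'),load('pics/side0')]
def grid(a,b,c,e,n=(60,9)): return np.stack(np.meshgrid(np.linspace(a,b,n[0]),np.linspace(c,e,n[1])),-1).reshape(-1,2)
# local frame: start at 0, long leg +u to 102, short leg toward +v (plate side) at u=102
core=np.r_[grid(.006,.102,-.002,.002),grid(.1,.104,-.002,.062,(9,40))]
out=np.r_[grid(.008,.106,-.008,-.006,(60,4)),grid(.108,.110,-.006,.064,(4,40)),grid(.1,.104,.067,.069,(9,5))]  # on base plate
inn=np.r_[grid(.002,.094,.008,.010,(60,4)),grid(.094,.096,.008,.064,(4,40))]  # on small plate
def W(p,q,z):
    c,s=np.cos(p[2]),np.sin(p[2]); U=np.array([c,s]); V=np.array([-s,c]) # V = left of U
    return np.c_[p[:2]+q[:,:1]*U+q[:,1:]*V,np.full(len(q),z)]
def samp(d,g,P):
    uv=cv2.projectPoints(P,d['rvec'],d['tvec'],d['camera_matrix'],d['distortion'])[0].reshape(-1,2)
    return map_coordinates(g,[uv[:,1],uv[:,0]],order=1).mean()
def cost(p,sel):
    return sum(samp(d,g,W(p,core,.010))*2-samp(d,g,W(p,out,.010))-samp(d,g,W(p,inn,.016)) for d,g in sel)
gs=[(d,d['img'].mean(2).astype(float)) for d in ims]
for n,sel in(('T',gs[:1]),('S',gs[1:]),('both',gs)):
    best=min((minimize(cost,np.array([.6235+a,-.091+b,np.radians(-84.8)]),args=(sel,),method='Nelder-Mead',options=dict(initial_simplex=np.array([[.6235+a,-.091+b,-1.48]]*4)+np.r_[np.zeros((1,3)),np.diag([.003,.003,.04])])) for a in(-.002,.002) for b in(-.002,.002)),key=lambda r:r.fun)
    p=best.x; print(n,best.fun,p[:2].round(4),np.degrees(p[2]).round(2)); print(W(p,np.array([[0,0],[.051,0],[.102,0],[.102,.032],[.102,.064]]),.01)[:,:2].round(4).tolist())
E
python3 seam.py; python3 -c "
from h import *
st()
t=snap('top','pics/t6'); s=snap('side','pics/s6'); cv2.imwrite('pics/c6.png',cv2.resize(s['img'][130:250,330:430],None,fx=5,fy=5,interpolation=2)[:,:,::-1])"
```

```text
T -116.10429057068899 [ 0.6233 -0.0943] -84.51
[[0.6233, -0.0943], [0.6282, -0.1451], [0.633, -0.1958], [0.6649, -0.1928], [0.6968, -0.1897]]
S -152.62609627122396 [ 0.6229 -0.0938] -84.29
[[0.6229, -0.0938], [0.628, -0.1445], [0.633, -0.1953], [0.6649, -0.1921], [0.6967, -0.1889]]
both -268.1490752764481 [ 0.6231 -0.0941] -84.41
[[0.6231, -0.0941], [0.6281, -0.1448], [0.633, -0.1956], [0.6649, -0.1925], [0.6967, -0.1893]]
t 35.8 pos [0.6731 0.1577 0.1412] F [-0.4 -1.3  0.7] w 0.0499 gf 0.0 yaw 0.0
```

View pics/c6.png

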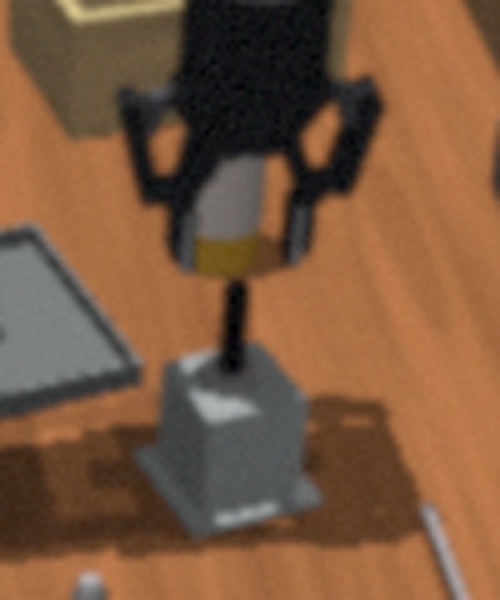

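The gripper fingers (cols 180 and 297) straddle the handle (236,285). Descending to grip the handle.

Request:
{"fn": "drive_tool", "kwargs": {
  "series": [
    [[0, 0, 0.02], 0, 0.05],
    [[0, 0, 0.04], 0, 0.05],
    [[0, 0, 0.05], 0, 0.05],
    [[0, 0, 0.056], 0, 0.05],
    [[0, 0, 0.056], 0, 0.05],
    [[0, 0, 0.056], 0, 0.03],
    [[0, 0, 0.056], 0, 0.02],
    [[0, 0, 0.056], 0, 0.008],
    [[0, 0, 0.056], 0, 0.008],
    [[0, 0, 0.056], 0, 0.008],
    [[0, 0, 0.056], 0, 0.008],
    [[0, 0, 0.056], 0, 0.008],
    [[0, 0, 0.056], 0, 0.008]
  ],
  "newtons": 50
}}

```text
time_s: 37.2
position: [0.6749, 0.157, 0.0888]
tool_rot: [[0.0, 1.0, 0.002], [1.0, -0.0, 0.0], [0.0, 0.002, -1.0]]
ft_force: [-0.2, -0.2, 5.7]
grip_width: 0.0136
gripper_force: 48.7
```

Request:
{"fn": "drive_tool", "kwargs": {
  "series": [
    [[0, 0, -0.005], 0, 0.008],
    [[0, 0, -0.015], 0, 0.008],
    [[0, 0, -0.03], 0, 0.008],
    [[0, 0, -0.05], 0, 0.008],
    [[0, 0, -0.07], 0, 0.008],
    [[0, 0, -0.085], 0, 0.008],
    [[-0.02, -0.005, -0.085], 0, 0.008],
    [[-0.055, -0.015, -0.085], 0, 0.008],
    [[-0.09, -0.025, -0.085], 0, 0.008],
    [[-0.13, -0.035, -0.085], 0, 0.008],
    [[-0.17, -0.045, -0.085], 0, 0.008],
    [[-0.21, -0.05, -0.085], 0, 0.008],
    [[-0.24, -0.052, -0.085], 0, 0.008],
    [[-0.251, -0.052, -0.085], 0, 0.008],
    [[-0.251, -0.052, -0.07], 0, 0.008],
    [[-0.251, -0.052, -0.05], 0, 0.008],
    [[-0.251, -0.052, -0.03], 0, 0.008],
    [[-0.251, -0.052, -0.03], 0, 0.008],
    [[-0.251, -0.052, -0.03], 0, 0.008]
  ]
}}

```text
time_s: 39.1
position: [0.6228, -0.0935, 0.1185]
tool_rot: [[-0.0, 1.0, 0.0], [1.0, 0.0, -0.0], [-0.0, 0.0, -1.0]]
ft_force: [-0.3, -0.4, -0.5]
grip_width: 0.0138
gripper_force: 48.8
```

```bash
python3 -c "
from h import *
o=st(); s=snap('side','pics/s7'); t=snap('top','pics/t7')
p=o['position']; ox,oy=330,220; a=cv2.resize(s['img'][220:340,330:430],None,fx=6,fy=5,interpolation=2)
a=cv2.resize(s['img'][220:320,330:430],None,fx=6,fy=6,interpolation=2)
cv2.imwrite('pics/c7.png',a[:,:,::-1])
f=lambda q:((pix(s,q)-[ox,oy]+.5)*6-.5).round(1)
print('tip if at tcp xy',f((p[0],p[1],p[2]-.0788)),'collar',f((p[0],p[1],p[2]-.0788+.063)),'1mm dx',f((p[0]+.001,p[1],p[2]-.0788)),'1mm dy',f((p[0],p[1]+.001,p[2]-.0788)))"
```

```text
t 39.1 pos [ 0.6228 -0.0935  0.1185] F [-0.3 -0.4 -0.5] w 0.0138 gf 48.8 yaw 0.0
tip if at tcp xy [253.5 347.6] collar [262.8 231.3] 1mm dx [256.  347.4] 1mm dy [253.1 345.9]
```

View pics/c7.png

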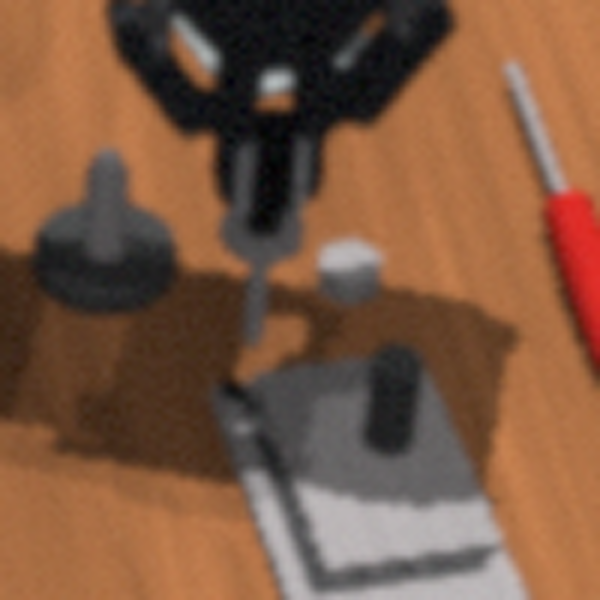

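The tip is at (252,345) in the crop, within 1 mm of directly below the TCP. The probe is upright. Touching down gently.

Request:
{"fn": "drive_tool", "kwargs": {
  "series": [
    [[-0.0005, 0.0005, 0.01], 0, 0.008],
    [[-0.0005, 0.0005, 0.02], 0, 0.008],
    [[-0.0005, 0.0005, 0.025], 0, 0.008],
    [[-0.0005, 0.0005, 0.027], 0, 0.008],
    [[-0.0005, 0.0005, 0.028], 0, 0.008],
    [[-0.0005, 0.0005, 0.029], 0, 0.008],
    [[-0.0005, 0.0005, 0.029], 0, 0.008],
    [[-0.0005, 0.0005, 0.029], 0, 0.008]
  ]
}}

```text
time_s: 40.0
position: [0.623, -0.0945, 0.0891]
tool_rot: [[0.0, 1.0, 0.0], [1.0, -0.0, -0.0], [-0.0, 0.0, -1.0]]
ft_force: [-0.1, -1.1, 0.3]
grip_width: 0.0137
gripper_force: 48.8
```

Request:
{"fn": "drive_tool", "kwargs": {
  "series": [
    [[0, 0, 0.0004], 0, 0.008],
    [[0, 0, 0.0008], 0, 0.008],
    [[0, 0, 0.0008], 0, 0.008],
    [[0, 0, 0.0008], 0, 0.008]
  ]
}}

```text
time_s: 40.4
position: [0.6231, -0.0945, 0.0884]
tool_rot: [[0.0, 1.0, 0.001], [1.0, -0.0, -0.0], [-0.0, 0.001, -1.0]]
ft_force: [-1.3, 0.1, 3.7]
grip_width: 0.0137
gripper_force: 48.9
```

Light contact at about 4 N. Backing up slightly past the start, then running along the long leg at 12 mm/s.

Request:
{"fn": "drive_tool", "kwargs": {
  "series": [
    [[0.0007, -0.0001, 0], 0, 0.008],
    [[0.0014, -0.0001, 0], 0, 0.008],
    [[0.0002, 0, 0], 0, 0.008],
    [[-0.001, 0.0001, 0], 0, 0.008],
    [[-0.0022, 0.0002, 0], 0, 0.008],
    [[-0.0034, 0.0003, 0], 0, 0.008],
    [[-0.0046, 0.0004, 0], 0, 0.008],
    [[-0.0058, 0.0006, 0], 0, 0.008],
    [[-0.007, 0.0007, 0], 0, 0.008],
    [[-0.0082, 0.0008, 0], 0, 0.008],
    [[-0.0094, 0.0009, 0], 0, 0.008],
    [[-0.0105, 0.001, 0], 0, 0.008],
    [[-0.0117, 0.0011, 0], 0, 0.008],
    [[-0.0129, 0.0013, 0], 0, 0.008],
    [[-0.0141, 0.0014, 0], 0, 0.008],
    [[-0.0153, 0.0015, 0], 0, 0.008],
    [[-0.0165, 0.0016, 0], 0, 0.008],
    [[-0.0177, 0.0017, 0], 0, 0.008],
    [[-0.0189, 0.0018, 0], 0, 0.008],
    [[-0.0201, 0.002, 0], 0, 0.008]
  ]
}}

```text
time_s: 42.4
position: [0.6249, -0.1131, 0.0882]
tool_rot: [[0.0, 1.0, -0.0], [1.0, -0.0, 0.003], [0.003, -0.0, -1.0]]
ft_force: [-0.5, 4.5, 5.7]
grip_width: 0.0135
gripper_force: 49.4
```

The sideways drag is a bit high, so I'll lighten the touch and grip harder.

Request:
{"fn": "drive_tool", "kwargs": {
  "series": [
    [[0, 0, -0.0003], 0, 0.008],
    [[-0.0006, 0.0001, -0.0004], 0, 0.008],
    [[-0.0018, 0.0002, -0.0004], 0, 0.008],
    [[-0.003, 0.0003, -0.0004], 0, 0.008],
    [[-0.0042, 0.0004, -0.0004], 0, 0.008],
    [[-0.0054, 0.0005, -0.0004], 0, 0.008],
    [[-0.0066, 0.0006, -0.0004], 0, 0.008],
    [[-0.0078, 0.0008, -0.0004], 0, 0.008],
    [[-0.009, 0.0009, -0.0004], 0, 0.008]
  ],
  "newtons": 90
}}

```text
time_s: 43.3
position: [0.6255, -0.1226, 0.0884]
tool_rot: [[0.0, 1.0, -0.001], [1.0, -0.0, 0.002], [0.002, -0.001, -1.0]]
ft_force: [-1.0, 5.3, 6.5]
grip_width: 0.0131
gripper_force: 87.6
```

```bash
python3 -c "
from h import *
o=st(); s=snap('side','pics/s8')
p=o['position']; ox,oy=330,220
a=cv2.resize(s['img'][220:320,330:430],None,fx=6,fy=6,interpolation=2)
cv2.imwrite('pics/c8.png',a[:,:,::-1])
f=lambda q:((pix(s,q)-[ox,oy]+.5)*6-.5).round(1)
print('tip if upright',f((p[0],p[1],p[2]-.0788)),'collar',f((p[0],p[1],p[2]-.0788+.063)))"
```

```text
t 43.3 pos [ 0.6255 -0.1226  0.0884] F [-1.   5.3  6.5] w 0.0131 gf 87.6 yaw -0.0
tip if upright [268.1 451.3] collar [277.8 338.2]
```

View pics/c8.png

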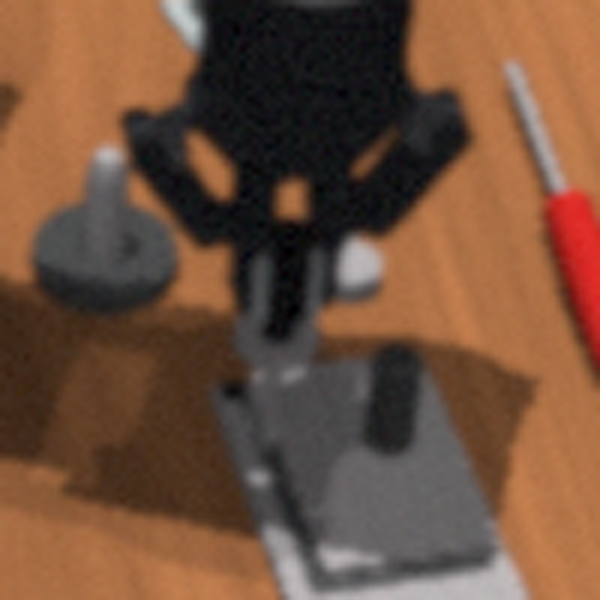

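The collar is at (278,340), as predicted for an upright probe. The force is still 6.5 N, so I'll lighten by a further 0.8 mm and continue.

Request:
{"fn": "drive_tool", "kwargs": {
  "series": [
    [[0, 0, -0.0004], 0, 0.008],
    [[-0.0002, 0, -0.0008], 0, 0.008],
    [[-0.0014, 0.0001, -0.0008], 0, 0.008],
    [[-0.0026, 0.0003, -0.0008], 0, 0.008],
    [[-0.0038, 0.0004, -0.0008], 0, 0.008],
    [[-0.005, 0.0005, -0.0008], 0, 0.008],
    [[-0.0062, 0.0006, -0.0008], 0, 0.008],
    [[-0.0074, 0.0007, -0.0008], 0, 0.008],
    [[-0.0086, 0.0008, -0.0008], 0, 0.008],
    [[-0.0098, 0.001, -0.0008], 0, 0.008],
    [[-0.011, 0.0011, -0.0008], 0, 0.008],
    [[-0.0122, 0.0012, -0.0008], 0, 0.008]
  ]
}}

```text
time_s: 44.55
position: [0.627, -0.1359, 0.0892]
tool_rot: [[0.0, 1.0, -0.0], [1.0, -0.0, -0.0], [-0.0, -0.0, -1.0]]
ft_force: [-0.3, -0.7, 0.0]
grip_width: 0.0128
gripper_force: 87.6
```

Contact has become almost nil. I'll lower 0.4 mm and re-run the last 12 mm so that no part of the seam is missed.

Request:
{"fn": "drive_tool", "kwargs": {
  "series": [
    [[0, 0, 0.0002], 0, 0.008],
    [[0, 0, 0.0004], 0, 0.008],
    [[0.001, -0.0001, 0.0004], 0, 0.008],
    [[0.0025, -0.0002, 0.0004], 0, 0.008],
    [[0.004, -0.0004, 0.0004], 0, 0.008],
    [[0.0055, -0.0005, 0.0004], 0, 0.008],
    [[0.007, -0.0007, 0.0004], 0, 0.008],
    [[0.0085, -0.0008, 0.0004], 0, 0.008],
    [[0.01, -0.001, 0.0004], 0, 0.008],
    [[0.0115, -0.0011, 0.0004], 0, 0.008],
    [[0.013, -0.0013, 0.0004], 0, 0.008],
    [[0.013, -0.0013, 0.0004], 0, 0.008]
  ]
}}

```text
time_s: 45.75
position: [0.6257, -0.1225, 0.0888]
tool_rot: [[0.0, 1.0, 0.0], [1.0, -0.0, 0.0], [0.0, 0.0, -1.0]]
ft_force: [0.7, 0.5, 0.3]
grip_width: 0.0129
gripper_force: 87.6
```

Request:
{"fn": "drive_tool", "kwargs": {
  "series": [
    [[0, 0, 0.0003], 0, 0.008],
    [[-0.0006, 0.0001, 0.0003], 0, 0.008],
    [[-0.0018, 0.0002, 0.0003], 0, 0.008],
    [[-0.003, 0.0003, 0.0003], 0, 0.008],
    [[-0.0042, 0.0004, 0.0003], 0, 0.008],
    [[-0.0054, 0.0005, 0.0003], 0, 0.008],
    [[-0.0066, 0.0006, 0.0003], 0, 0.008],
    [[-0.0078, 0.0008, 0.0003], 0, 0.008],
    [[-0.009, 0.0009, 0.0003], 0, 0.008],
    [[-0.0102, 0.001, 0.0003], 0, 0.008]
  ]
}}

```text
time_s: 46.75
position: [0.6268, -0.1331, 0.0886]
tool_rot: [[0.0, 1.0, 0.0], [1.0, -0.0, 0.0], [0.0, 0.0, -1.0]]
ft_force: [-1.2, 3.6, 3.6]
grip_width: 0.0128
gripper_force: 87.7
```

Request:
{"fn": "drive_tool", "kwargs": {
  "series": [
    [[-0.0012, 0.0001, 0], 0, 0.008],
    [[-0.0024, 0.0002, 0], 0, 0.008],
    [[-0.0036, 0.0004, 0], 0, 0.008],
    [[-0.0048, 0.0005, 0], 0, 0.008],
    [[-0.006, 0.0006, 0], 0, 0.008],
    [[-0.0072, 0.0007, 0], 0, 0.008],
    [[-0.0084, 0.0008, 0], 0, 0.008],
    [[-0.0096, 0.0009, 0], 0, 0.008],
    [[-0.0107, 0.0011, 0], 0, 0.008],
    [[-0.0119, 0.0012, 0], 0, 0.008],
    [[-0.0131, 0.0013, 0], 0, 0.008],
    [[-0.0143, 0.0014, 0], 0, 0.008],
    [[-0.0155, 0.0015, 0], 0, 0.008],
    [[-0.0167, 0.0016, 0], 0, 0.008],
    [[-0.0179, 0.0018, 0], 0, 0.008]
  ]
}}

```text
time_s: 48.25
position: [0.6285, -0.151, 0.0885]
tool_rot: [[0.0, 1.0, -0.0], [1.0, -0.0, 0.0], [0.0, -0.0, -1.0]]
ft_force: [-1.2, 3.8, 4.3]
grip_width: 0.0129
gripper_force: 87.7
```

Request:
{"fn": "drive_tool", "kwargs": {
  "series": [
    [[-0.0012, 0.0001, 0], 0, 0.008],
    [[-0.0024, 0.0003, 0], 0, 0.008],
    [[-0.0036, 0.0004, 0], 0, 0.008],
    [[-0.0048, 0.0006, 0], 0, 0.008],
    [[-0.006, 0.0007, 0], 0, 0.008],
    [[-0.0072, 0.0008, 0], 0, 0.008],
    [[-0.0084, 0.001, 0], 0, 0.008],
    [[-0.0096, 0.0011, 0], 0, 0.008],
    [[-0.0107, 0.0012, 0], 0, 0.008],
    [[-0.0119, 0.0013, 0], 0, 0.008],
    [[-0.0131, 0.0014, 0], 0, 0.008],
    [[-0.0143, 0.0015, 0], 0, 0.008],
    [[-0.0155, 0.0016, 0], 0, 0.008],
    [[-0.0167, 0.0017, 0], 0, 0.008],
    [[-0.0179, 0.0018, 0], 0, 0.008],
    [[-0.0191, 0.002, 0], 0, 0.008],
    [[-0.0203, 0.0021, 0], 0, 0.008],
    [[-0.0215, 0.0022, 0], 0, 0.008],
    [[-0.0227, 0.0023, 0], 0, 0.008],
    [[-0.0239, 0.0024, 0], 0, 0.008]
  ]
}}

```text
time_s: 50.25
position: [0.6309, -0.1749, 0.0885]
tool_rot: [[0.0, 1.0, 0.0], [1.0, -0.0, -0.0], [-0.0, 0.0, -1.0]]
ft_force: [-0.3, 3.4, 3.8]
grip_width: 0.0133
gripper_force: 87.7
```

Request:
{"fn": "drive_tool", "kwargs": {
  "series": [
    [[-0.0012, 0.0001, 0], 0, 0.008],
    [[-0.0024, 0.0002, 0], 0, 0.008],
    [[-0.0036, 0.0004, 0], 0, 0.008],
    [[-0.0048, 0.0005, 0], 0, 0.008],
    [[-0.006, 0.0006, 0], 0, 0.008],
    [[-0.0072, 0.0007, 0], 0, 0.008],
    [[-0.0084, 0.0008, 0], 0, 0.008],
    [[-0.0096, 0.0009, 0], 0, 0.008],
    [[-0.0107, 0.0011, 0], 0, 0.008],
    [[-0.0119, 0.0012, 0], 0, 0.008],
    [[-0.0131, 0.0013, 0], 0, 0.008],
    [[-0.0143, 0.0014, 0], 0, 0.008],
    [[-0.0155, 0.0015, 0], 0, 0.008],
    [[-0.0167, 0.0016, 0], 0, 0.008],
    [[-0.0179, 0.0018, 0], 0, 0.008],
    [[-0.0191, 0.0019, 0], 0, 0.008],
    [[-0.02, 0.002, 0], 0, 0.008],
    [[-0.0205, 0.002, 0], 0, 0.008],
    [[-0.0205, 0.002, 0], 0, 0.008],
    [[-0.0205, 0.002, 0], 0, 0.008]
  ]
}}

```text
time_s: 52.25
position: [0.6329, -0.1953, 0.0885]
tool_rot: [[0.0, 1.0, 0.0], [1.0, -0.0, -0.0], [-0.0, 0.0, -1.0]]
ft_force: [-0.1, 3.5, 4.1]
grip_width: 0.0131
gripper_force: 87.7
```

At the corner; turning along the short leg.

Request:
{"fn": "drive_tool", "kwargs": {
  "series": [
    [[0, 0.0006, 0], 0, 0.008],
    [[0.0001, 0.0018, 0], 0, 0.008],
    [[0.0003, 0.003, 0], 0, 0.008],
    [[0.0004, 0.0042, 0], 0, 0.008],
    [[0.0005, 0.0054, 0], 0, 0.008],
    [[0.0006, 0.0066, 0], 0, 0.008],
    [[0.0007, 0.0078, 0], 0, 0.008],
    [[0.0008, 0.009, 0], 0, 0.008],
    [[0.001, 0.0102, 0], 0, 0.008],
    [[0.0011, 0.0114, 0], 0, 0.008],
    [[0.0012, 0.0126, 0], 0, 0.008],
    [[0.0013, 0.0138, 0], 0, 0.008],
    [[0.0014, 0.015, 0], 0, 0.008],
    [[0.0016, 0.0162, 0], 0, 0.008],
    [[0.0017, 0.0174, 0], 0, 0.008],
    [[0.0018, 0.0186, 0], 0, 0.008],
    [[0.0019, 0.0198, 0], 0, 0.008],
    [[0.002, 0.021, 0], 0, 0.008]
  ]
}}

```text
time_s: 54.05
position: [0.654, -0.1933, 0.0885]
tool_rot: [[0.0, 1.0, -0.0], [1.0, -0.0, 0.0], [0.0, -0.0, -1.0]]
ft_force: [-3.9, -1.0, 4.6]
grip_width: 0.0131
gripper_force: 87.8
```

Request:
{"fn": "drive_tool", "kwargs": {
  "series": [
    [[0.0001, 0.0012, 0], 0, 0.008],
    [[0.0002, 0.0024, 0], 0, 0.008],
    [[0.0003, 0.0036, 0], 0, 0.008],
    [[0.0004, 0.0048, 0], 0, 0.008],
    [[0.0005, 0.006, 0], 0, 0.008],
    [[0.0006, 0.0072, 0], 0, 0.008],
    [[0.0007, 0.0084, 0], 0, 0.008],
    [[0.0008, 0.0096, 0], 0, 0.008],
    [[0.001, 0.0108, 0], 0, 0.008],
    [[0.0011, 0.012, 0], 0, 0.008],
    [[0.0012, 0.0132, 0], 0, 0.008],
    [[0.0013, 0.0144, 0], 0, 0.008],
    [[0.0014, 0.0156, 0], 0, 0.008],
    [[0.0016, 0.0168, 0], 0, 0.008],
    [[0.0017, 0.018, 0], 0, 0.008],
    [[0.0018, 0.0192, 0], 0, 0.008],
    [[0.0019, 0.0204, 0], 0, 0.008],
    [[0.002, 0.0216, 0], 0, 0.008]
  ]
}}

```text
time_s: 55.85
position: [0.6756, -0.1913, 0.0885]
tool_rot: [[0.0, 1.0, -0.0], [1.0, -0.0, 0.0], [0.0, -0.0, -1.0]]
ft_force: [-4.2, -1.1, 4.4]
grip_width: 0.0132
gripper_force: 87.8
```

Request:
{"fn": "drive_tool", "kwargs": {
  "series": [
    [[0.0001, 0.0012, 0], 0, 0.008],
    [[0.0002, 0.0024, 0], 0, 0.008],
    [[0.0003, 0.0036, 0], 0, 0.008],
    [[0.0004, 0.0048, 0], 0, 0.008],
    [[0.0005, 0.006, 0], 0, 0.008],
    [[0.0006, 0.0072, 0], 0, 0.008],
    [[0.0007, 0.0084, 0], 0, 0.008],
    [[0.0008, 0.0096, 0], 0, 0.008],
    [[0.001, 0.0108, 0], 0, 0.008],
    [[0.0011, 0.012, 0], 0, 0.008],
    [[0.0012, 0.0132, 0], 0, 0.008],
    [[0.0013, 0.0144, 0], 0, 0.008],
    [[0.0014, 0.0156, 0], 0, 0.008],
    [[0.0016, 0.0168, 0], 0, 0.008],
    [[0.0017, 0.018, 0], 0, 0.008],
    [[0.0018, 0.0192, 0], 0, 0.008],
    [[0.0019, 0.0204, 0], 0, 0.008],
    [[0.002, 0.0216, 0], 0, 0.008],
    [[0.002, 0.022, 0], 0, 0.008],
    [[0.002, 0.022, 0], 0, 0.008]
  ]
}}

```text
time_s: 57.85
position: [0.6977, -0.1893, 0.0886]
tool_rot: [[0.0, 1.0, 0.001], [1.0, -0.0, -0.0], [-0.0, 0.001, -1.0]]
ft_force: [-2.2, 0.1, 3.7]
grip_width: 0.013
gripper_force: 87.8
```

Request:
{"fn": "drive_tool", "kwargs": {
  "series": [
    [[0, 0, -0.01], 0, 0.008],
    [[0, 0, -0.04], 0, 0.008],
    [[0, 0, -0.07], 0, 0.008],
    [[0, 0, -0.086], 0, 0.008],
    [[0.02, -0.005, -0.086], 0, 0.008],
    [[0.06, -0.01, -0.086], 0, 0.008],
    [[0.1, -0.015, -0.086], 0, 0.008],
    [[0.14, -0.022, -0.086], 0, 0.008],
    [[0.18, -0.022, -0.086], 0, 0.008],
    [[0.22, -0.022, -0.086], 0, 0.008],
    [[0.26, -0.022, -0.086], 0, 0.008],
    [[0.3, -0.022, -0.086], 0, 0.008],
    [[0.33, -0.022, -0.086], 0, 0.008],
    [[0.345, -0.022, -0.086], 0, 0.008],
    [[0.345, -0.022, -0.086], 0, 0.008],
    [[0.345, -0.022, -0.086], 0, 0.008]
  ]
}}

```text
time_s: 59.45
position: [0.6759, 0.1546, 0.1745]
tool_rot: [[0.001, 1.0, 0.0], [1.0, -0.001, -0.0], [-0.0, 0.0, -1.0]]
ft_force: [-0.7, -0.5, -1.5]
grip_width: 0.0131
gripper_force: 87.8
```

```bash
python3 -c "
from h import *
o=st(); s=snap('side','pics/s9')
cv2.imwrite('pics/c9.png',cv2.resize(s['img'][150:250,330:430],None,fx=6,fy=6,interpolation=2)[:,:,::-1])
ox,oy=330,150; p=o['position']
f=lambda q:((pix(s,q)-[ox,oy]+.5)*6-.5).round(1)
print('tip upright',f((p[0],p[1],p[2]-.0788)),'collar',f((p[0],p[1],p[2]-.0158)),'well centre',f((.6755,.1555,.07)), f((.6749,.157,.07)))"
```

```text
t 59.5 pos [0.6759 0.1546 0.1745] F [-0.7 -0.5 -1.5] w 0.0131 gf 87.8 yaw -0.0
tip upright [284.  291.1] collar [293.2 174. ] well centre [279.4 335.8] [277.5 334. ]
```

View pics/c9.png

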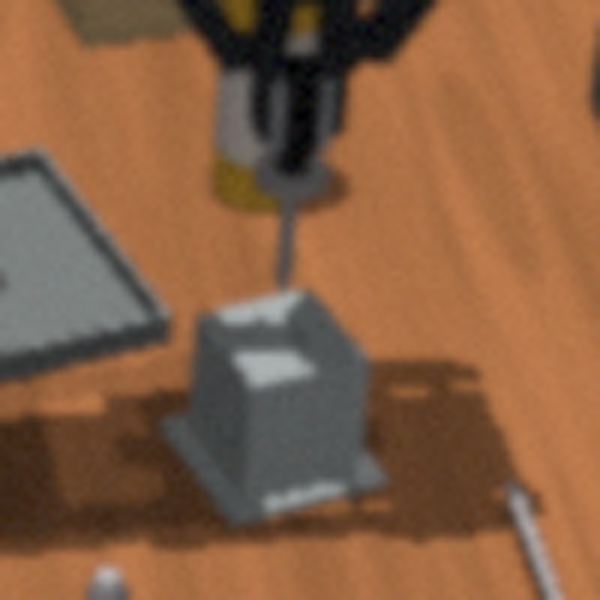

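The tip at (284,285) is above the well centre, about (279,338) on the block top. Lowering it in.

Request:
{"fn": "drive_tool", "kwargs": {
  "series": [
    [[0.0003, -0.0005, 0.01], 0, 0.008],
    [[0.0003, -0.0005, 0.02], 0, 0.008],
    [[0.0003, -0.0005, 0.025], 0, 0.008],
    [[0.0003, -0.0005, 0.03], 0, 0.008],
    [[0.0003, -0.0005, 0.034], 0, 0.008],
    [[0.0003, -0.0005, 0.034], 0, 0.008]
  ]
}}

```text
time_s: 60.1
position: [0.6749, 0.1559, 0.1398]
tool_rot: [[0.0, 1.0, -0.001], [1.0, -0.0, -0.0], [-0.0, -0.001, -1.0]]
ft_force: [-0.5, 0.6, -1.3]
grip_width: 0.013
gripper_force: 87.8
```

The tip is about 9 mm inside the well with no contact. Lowering further.

Request:
{"fn": "drive_tool", "kwargs": {
  "series": [
    [[0, 0, 0.01], 0, 0.008],
    [[0, 0, 0.02], 0, 0.008],
    [[0, 0, 0.03], 0, 0.008],
    [[0, 0, 0.04], 0, 0.008],
    [[0, 0, 0.046], 0, 0.008],
    [[0, 0, 0.049], 0, 0.008],
    [[0, 0, 0.05], 0, 0.008],
    [[0, 0, 0.0508], 0, 0.008],
    [[0, 0, 0.0508], 0, 0.008]
  ]
}}

```text
time_s: 61.0
position: [0.6753, 0.156, 0.09]
tool_rot: [[0.0, 1.0, 0.001], [1.0, -0.0, 0.0], [0.0, 0.001, -1.0]]
ft_force: [0.2, -0.3, -1.2]
grip_width: 0.0127
gripper_force: 87.8
```

Request:
{"fn": "drive_tool", "kwargs": {
  "series": [
    [[0, 0, 0.0005], 0, 0.008],
    [[0, 0, 0.001], 0, 0.008],
    [[0, 0, 0.0014], 0, 0.008],
    [[0, 0, 0.0014], 0, 0.008]
  ]
}}

```text
time_s: 61.4
position: [0.6752, 0.156, 0.089]
tool_rot: [[0.0, 1.0, 0.001], [1.0, -0.0, 0.0], [0.0, 0.001, -1.0]]
ft_force: [-1.9, -0.6, 5.1]
grip_width: 0.0128
gripper_force: 88.4
```

The collar is seated. Releasing and rising clear.

Request:
{"fn": "drive_tool", "kwargs": {
  "series": [
    [[0, 0, -0.0003], 0, 0.016],
    [[0, 0, -0.0003], 0, 0.02],
    [[0, 0, -0.0003], 0, 0.03],
    [[0, 0, -0.0003], 0, 0.05],
    [[0, 0, -0.0003], 0, 0.05],
    [[0, 0, -0.0003], 0, 0.05],
    [[0, 0, -0.02], 0, 0.05],
    [[0, 0, -0.05], 0, 0.05],
    [[0, 0, -0.09], 0, 0.05],
    [[0, 0, -0.12], 0, 0.05],
    [[0, -0.03, -0.12], 0, 0.05],
    [[0, -0.07, -0.12], 0, 0.05],
    [[0, -0.11, -0.12], 0, 0.05],
    [[0, -0.15, -0.12], 0, 0.05],
    [[0, -0.19, -0.12], 0, 0.05],
    [[0, -0.23, -0.12], 0, 0.05],
    [[0, -0.25, -0.12], 0, 0.05],
    [[0, -0.25, -0.12], 0, 0.05]
  ]
}}

```text
time_s: 63.2
position: [0.4231, 0.1563, 0.2089]
tool_rot: [[-0.0, 1.0, 0.0], [1.0, 0.0, 0.0], [0.0, 0.0, -1.0]]
ft_force: [1.2, -1.0, 0.7]
grip_width: 0.0501
gripper_force: 0.0
```

```bash
python3 -c "
from h import *
o=st(); s=snap('side','pics/s10'); cv2.imwrite('pics/c10.png',cv2.resize(s['img'][130:430,200:500],(600,600),interpolation=2)[:,:,::-1])"
```

```text
t 63.2 pos [0.4231 0.1563 0.2089] F [ 1.2 -1.   0.7] w 0.0501 gf 0.0 yaw 0.0
```

View pics/c10.png

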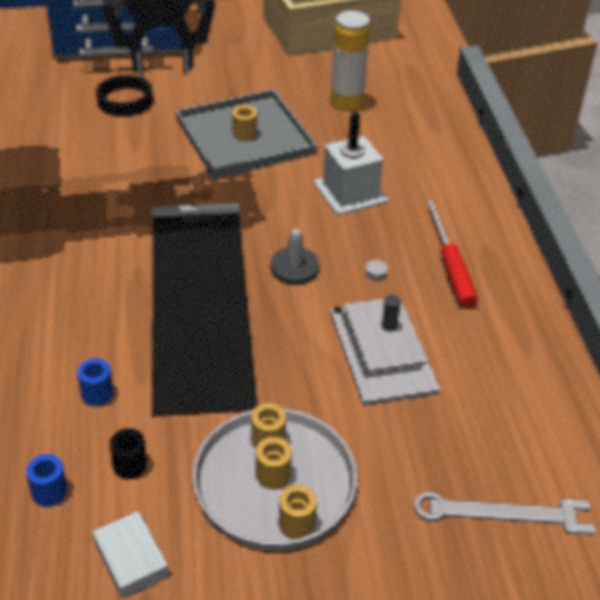

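The final view shows the probe upright in its stand at (354,135) and one bushing upright in the tray at (245,122). Three stand in the dish; the one at (298,510) was nudged but is still upright inside. The mat is empty and nothing else has moved. Handing in.

```bash
python3 -c "
from h import *
print(env.close_job())"
```

```text
the job is handed in; nothing more can be done
None
```

I handed the job in at about 63 s: bushings 1–3 are waisted and stand in the dish, bushing 4 fits and stands in the tray, the seam was probed end to end (I re-ran about 12 mm where contact had gone nearly to nothing), and the probe hangs upright in its stand; one bushing in the dish got nudged but is still upright.

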